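Pack the bedside power-cut kit

TASK

Pack the power-cut kit into the wooden caddy: lay the yellow torch lengthwise in the long black tray and the red case lengthwise in the white tray, stand the battery upright in the small round grey cup and lay the green puck light, lens up, in the larger round orange dish, each resting flat on the floor of its insert and clear of the rim. Set each one down rather than dropping it, and leave the black torch and the blue case lying where they are.

Things in the scene. Friction and masses are not known exactly. Their poses are not given: they have to be found in the camera images.
- torch_yellow_mid (a point): Yellow torch lying on its side along its own x (lens at +x), 107 mm long, 36 wide and high (all in mm) at the square collars on both ends; the barrel between them (44 behind to 26 mm ahead of the centre) is 28 wide, its top 32 above the underside. About 0.13 kg. Point: its centre, half-way up (18 above the underside), z up. It belongs in the kit.
- case_red_mid (a point): Red flat hard plastic case with a white panel on top, lying flat: 76 mm (its x) by 50 (its y) by 26 high, about 0.09 kg. The point is its centre, half-way up (13 above the underside), z up. It belongs in the kit.
- battery_mid (a point): Large black battery with a copper-coloured upper end, standing upright: 33 mm diameter, 58 high (plus a 3 mm metal nub on top), about 0.14 kg. The point is its centre, half-way up (29 above the underside), z along the battery, up. It belongs in the kit.
- puck_mid (a point): Round green puck light with a white lens on top, lying flat: 56 mm diameter, 30 high, about 0.1 kg. The point is its centre, half-way up (15 above the underside), z up. It belongs in the kit.
- torch_black_mid (a point): Black torch lying on its side along its own x (lens at +x), 107 mm long, 36 wide and high (all in mm) at the square collars on both ends; the barrel between them (44 behind to 26 mm ahead of the centre) is 28 wide, its top 32 above the underside. About 0.13 kg. Point: its centre, half-way up (18 above the underside), z up. A look-alike that stays where it lies.
- case_blue_mid (a point): Blue flat hard plastic case with a white panel on top, lying flat: 76 mm (its x) by 50 (its y) by 26 high, about 0.09 kg. The point is its centre, half-way up (13 above the underside), z up. A look-alike that stays where it lies.
- tray_long: Long narrow black insert tray, the place of the yellow torch: inside, in mm, 124 (its x) by 56 (its y), walls 3 thick. Fixed in the wooden caddy (wall top 14 above the table). Origin: centre of its underside, 8 above the table; floor 3, rim 7 above the origin; z up. The four inserts stand 2 by 2, 132 apart along x, 100 along y, in any arrangement.
- tray_wide: White rectangular insert tray, the place of the red case: inside, in mm, 96 (its x) by 70 (its y), walls 3 thick. Fixed in the wooden caddy (wall top 14 above the table). Origin: centre of its underside, 8 above the table; floor 3, rim 7 above the origin; z up. The four inserts stand 2 by 2, 132 apart along x, 100 along y, in any arrangement.
- cup_small: Small round grey insert, the place of the battery: inside, in mm, 55 diameter, wall 3 thick. Fixed in the wooden caddy (wall top 14 above the table). Origin: centre of its underside, 8 above the table; floor 3, rim 7 above the origin; z up. The four inserts stand 2 by 2, 132 apart along x, 100 along y, in any arrangement.
- dish_large: Larger round orange insert, the place of the puck light: inside, in mm, 78 diameter, wall 3 thick. Fixed in the wooden caddy (wall top 14 above the table). Origin: centre of its underside, 8 above the table; floor 3, rim 7 above the origin; z up. The four inserts stand 2 by 2, 132 apart along x, 100 along y, in any arrangement.
There are look-alikes about, which are no part of the job. What is shaped like the part that bears battery_mid but turquoise is not meant.

How it is judged:
By the outcome, as a careful person would: the job done as asked, in the order asked, and still so for the second after the job is handed in, with the robot touching nothing.
It also fails if it takes over 125 s, if anything falls off the work surface, if the arm or the gripper's body presses on something with over 40 N, if the wrist force passes 120 N, or if a joint passes its speed limit or range.

ROBOT

A 6-joint arm with a two-finger parallel gripper is mounted at the origin on the work surface. World frame = base frame: x ahead of the robot, y to its left, z up, the work surface at z = 0. Lengths are in m, angles in rad, forces in N, time in s.
With the tool pointing down it reaches from about 0.375 to 0.9 m from the base axis. Payload 3.1 kg.
Tool frame: the origin (TCP) lies at the very end of the fingers, on their centre line; the grasp point (between the pads) lies 19 mm behind it; z points along the fingers, y is the direction in which the jaws open and shut (so a half turn about z gives the same grasp; the last joint's range is limited). The gripper opens to 87 mm and grips with 3 to 60 N. Pads are 19 mm wide; open, the fingers measure 117 mm over their backs; the gripper's body (75 mm by 190 mm) begins 51 mm behind the grasp point.
Start: joints at [-1.315, 0.527, 1.433, -0, 1.181, -0.178], TCP at [0.263, -0.567, 0.223] pointing down, gripper open.
Joint ranges: [-3.08, 3.08], [-0.75, 2.2], [0.22, 2.44], [-1.43, 4.57], [0, 2.65], [-2.85, 2.85]. Speed limits (rad/s): [2.79, 2.79, 3.14, 3.14, 3.14, 3.14].

INTERFACE

Orientations are given as a unit quaternion [x, y, z, w].
In Python, from rig import robot, optics gives the robot as it stands.
- The arm moves only by the shell command python3 -m inch 'ROWS' [FORCE]. ROWS is JSON, a list of rows, each an object of numbers: "ax", "ay", "az": the turn, a rotation vector about the tool's x, y, z in rad; "dx", "dy", "dz": the shift along the tool's x, y, z in mm; "gripper": the opening in per cent of the stroke, from 0 (shut) to 100 (fully open). In form: [{"ax": .., "ay": .., "az": .., "dx": .., "dy": .., "dz": .., "gripper": ..}, ...]. A call has 1 to 8 rows; each row shifts and turns the commanded pose from where the row before left it, along the tool's axes as they then stand; what a row does not reach is not made up. A row lasts 1/10 s, in which the tool goes at most 50 mm and 8.59 degrees, less where a joint would pass 70% of its speed; a pose out of reach is approached as far as the arm can. A call with a gripper value outside its range is refused whole. The fingers move at their own pace and stop on an object; FORCE is the grip in N (left out, the last holds). Time passes only in rows, so rows that do not move let the fingers close. It gives the time, the measured TCP pose, the force and the opening at its end, in the units of the state.
- robot.get_obs(): the state, without advancing time (a new reading comes with each control period).
- optics.camera(name): name is "side" or "top" or "wrist"; returns a dict with "img" (480x640x3 uint8, red, green, blue), "depth" (480x640 float32, m along the optical axis (not along the pixel's ray), 0 where there is no reading), "camera_matrix" (3x3 intrinsics, pixels), "position" and "attitude" of the camera in the world. Camera axes: x right, y up, looking along -z (the intrinsics and any distortion apply to the point x, -y, -z); pixel columns grow to the right and rows downward; lengths in m; the calibration is good to about 2 mm. A picture is of the moment at which its call begins.
- robot.hand_in(): hands the job in, once; it reports no verdict.
The state is a dict: "time": time; "q": joint angles; "joint_velocities": joint speeds; "joint_torque": joint torques, N m; "position": TCP position; "tool_rot": TCP orientation; "ft_force": force on the tool from outside, world axes, zero at the start; "moment": the same for the moment, N m; "grip_width": finger opening in m.
Only numpy, scipy, OpenCV 4.12 (cv2) and the standard library are available. Lean on these libraries where they do the work, as an engineer would, in place of code of your own. Each camera call takes 0.05 s, during which the arm holds its last target.

## Working session

There is one attempt and no reset: what is moved stays moved. The work goes in short steps, Python scripts to look and compute and a shell command to move; the robot and the scene stay as the last step left them, time stands still between calls to the robot, and variables do not carry over. Pictures are saved under pics/ and viewed, and the job is handed in when it is done.

```bash
ls -la; mkdir -p pics; python3 - <<'E'
from rig import robot, optics
import cv2
o=robot.get_obs()
for k,v in o.items(): print(k,v)
for n in ["top","side","wrist"]:
    c=optics.camera(n); cv2.imwrite(f"pics/{n}0.png",c["img"][:,:,::-1]); print(n,c["camera_matrix"],c["position"],c["attitude"],[k for k in c])
E
```

```text
total 12
drwxr-xr-x  3 agent agent 4096 Dec  7 13:17 .
drwxr-xr-x 23 root  root  4096 Dec  7 13:17 ..
drwxr-xr-x  2 agent agent 4096 Dec  7 13:17 pics
time 0.0
q [-1.31550541e+00  5.28452546e-01  1.43392355e+00 -2.96018783e-05
  1.18137025e+00 -1.78497619e-01]
joint_velocities [ 1.61248182e-03  1.46051700e-03 -6.75288406e-05  2.43016120e-04
 -3.85170181e-04 -8.18836118e-04]
joint_torque [ 5.79935477e-04 -4.40040672e+01 -1.76590240e+01  6.31381175e-02
  5.81319490e-02 -1.66648579e-04]
position [ 0.26252553 -0.56637691  0.22157324]
tool_rot [ 9.76568726e-01  2.15203076e-01 -5.50136608e-05 -1.07552533e-03]
ft_force [ 0.16201415 -0.16213674  1.18591058]
moment [-0.01717659 -0.0035607  -0.04246   ]
grip_width 0.0868995118947581
top [[482.14443387   0.         310.41394714]
 [  0.         482.14443387 234.60168643]
 [  0.           0.           1.        ]] [ 0.41567675 -0.01322857  0.95575842] [ 0.04862682 -0.0541875  -0.70308584  0.70736797] ['img', 'depth', 'camera_matrix', 'position', 'attitude']
side [[614.48277236   0.         314.57188471]
 [  0.         614.48277236 226.26140632]
 [  0.           0.           1.        ]] [0.30845436 0.96217235 0.66304663] [-0.06231705  0.48601227  0.86442264 -0.11261507] ['img', 'depth', 'camera_matrix', 'position', 'attitude']
wrist [[330.3514929    0.         318.44367121]
 [  0.         330.3514929  239.63957894]
 [  0.           0.           1.        ]] [ 0.33312758 -0.53432322  0.38305679] [-0.11957074  0.077241   -0.53270056  0.83424624] ['img', 'depth', 'camera_matrix', 'position', 'attitude']
```

View pics/top0.png

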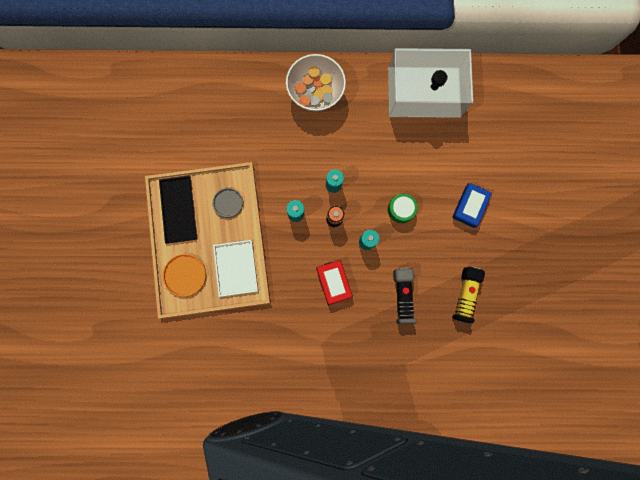

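View pics/side0.png

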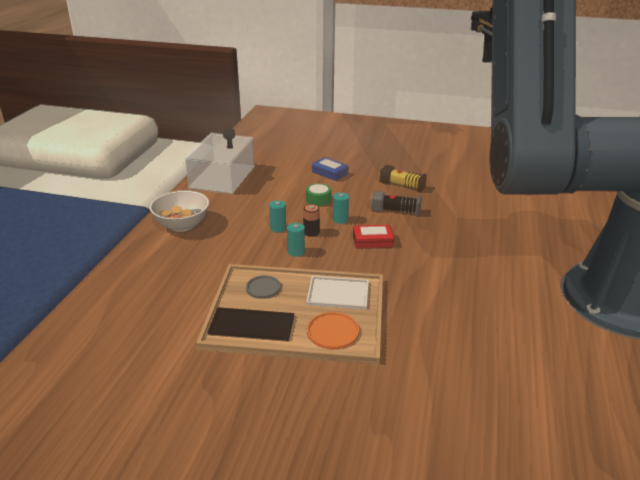

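View pics/wrist0.png

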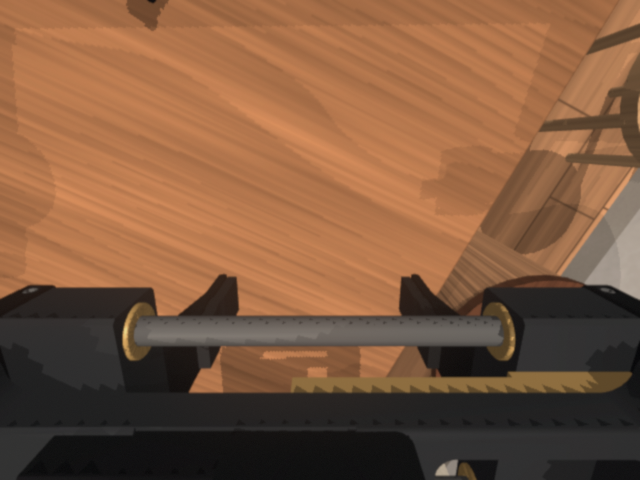

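Top picture: the caddy is at left (150–268, 165–318), with the black tray (178,210), grey cup (228,203), orange dish (185,275) and white tray (236,269).

Candidates:
- **Battery:** the copper/black one at (336,215). The turquoise look-alikes are at (335,180), (296,210) and (370,239).
- **Torch:** yellow at (468,295). The look-alike is black, at (405,295).
- **Case:** red at (334,283). The look-alike is blue, at (472,205).
- **Puck:** green with a white lens at (403,208), with no double. The bowl at (316,82) and the box at (430,82) are not part of the job.

I'll check the choices in a close crop and measure.

```bash
cat > h.py <<'E'
import numpy as np, cv2
from scipy.spatial.transform import Rotation as R
from rig import robot, optics
def cast(c,uv,z):
    uv=np.atleast_2d(np.float64(uv)); K=c["camera_matrix"]
    d=np.c_[(uv[:,0]-K[0,2])/K[0,0],-(uv[:,1]-K[1,2])/K[1,1],-np.ones(len(uv))]
    d=R.from_quat(c["attitude"]).apply(d); p=np.array(c["position"])
    return p+d*((z-p[2])/d[:,2])[:,None]
def cloud(c):
    K=c["camera_matrix"]; v,u=np.mgrid[:480,:640]; D=c["depth"]
    P=np.stack([(u-K[0,2])/K[0,0]*D,-(v-K[1,2])/K[1,1]*D,-D],-1)
    return (R.from_quat(c["attitude"]).apply(P.reshape(-1,3))+c["position"]).reshape(480,640,3)
E
python3 - <<'E'
from h import *
c=optics.camera("top"); im=c["img"]; P=cloud(c)
np.savez("top.npz",**c)
cv2.imwrite("pics/crop1.png",cv2.resize(im[155:335,140:500],None,fx=2.2,fy=2.2,interpolation=cv2.INTER_CUBIC)[:,:,::-1])
for n,(u,v) in dict(bat=(336,215),tb1=(335,180),tb2=(296,210),tb3=(370,239),red=(334,283),puck=(403,208),ty=(468,300),tb=(405,300),blue=(472,205),tl=(178,210),tw=(236,269),cup=(228,203),dish=(185,275),table=(350,350),table2=(120,120)).items():
    print(n,np.round(P[v,u],4), np.round(np.std(P[v-3:v+4,u-3:u+4,2]),4))
E
```

```text
bat [ 0.5844 -0.068   0.0619] 0.002
tb1 [ 0.6526 -0.0663  0.0603] 0.0015
tb2 [0.5933 0.0075 0.0626] 0.002
tb3 [ 0.5395 -0.1319  0.0592] 0.0018
red [ 0.4582 -0.066   0.0272] 0.0014
puck [ 0.6049 -0.201   0.0317] 0.0018
ty [ 0.4272 -0.3204  0.0332] 0.1306
tb [ 0.4266 -0.2007  0.0322] 0.0016
blue [ 0.6129 -0.3381  0.0272] 0.0014
tl [0.6014 0.2429 0.0136] 0.0018
tw [0.4853 0.1253 0.009 ] 0.1336
cup [0.6169 0.1447 0.0108] 0.0019
dish [0.4729 0.2244 0.0098] 0.0014
table [ 0.3307 -0.098   0.0032] 0.0015
table2 [0.7923 0.3744 0.0012] 0.0018
```

View pics/crop1.png

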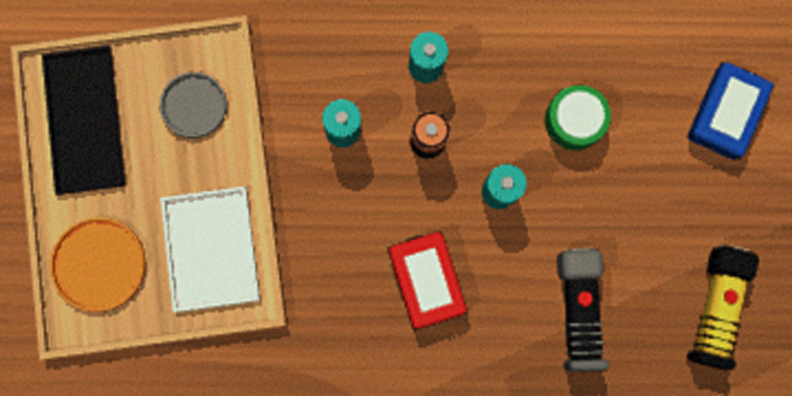

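The crop confirms the choice: the copper-topped battery is at crop (430,132), the yellow torch at (723,307), the red case at (428,280) and the green puck at (579,117). Depth noise is about 1.5 mm and heights match the given sizes. Next, exact poses.

```bash
cat > m.py <<'E'
from h import *
c=dict(np.load("top.npz")); im=c["img"]; P=cloud(c)
hsv=cv2.cvtColor(im,cv2.COLOR_RGB2HSV); H,S,V=[hsv[...,i].astype(int) for i in range(3)]
def big(m,win):
    w=np.zeros(m.shape,np.uint8); u0,v0,u1,v1=win; w[v0:v1,u0:u1]=m[v0:v1,u0:u1]
    n,l,st,_=cv2.connectedComponentsWithStats(w); return (l==1+np.argmax(st[1:,4])).astype(np.uint8)
def ray_rect(m,z):
    ct=max(cv2.findContours(m,0,cv2.CHAIN_APPROX_NONE)[0],key=cv2.contourArea)[:,0,:]
    p=cast(c,ct,z)[:,:2]; r=cv2.minAreaRect((p*1000).astype(np.float32)); 
    (x,y),(a,b),t=r
    if a<b: a,b,t=b,a,t+90
    return np.round([x,y,a,b,((t+90)%180)-90],1)
def circ(m,z):
    ct=max(cv2.findContours(m,0,cv2.CHAIN_APPROX_NONE)[0],key=cv2.contourArea)[:,0,:]
    p=cast(c,ct,z)[:,:2]*1000; (x,y),(a,b),t=cv2.fitEllipse(p.astype(np.float32)); return np.round([x,y,a,b],1)
white=(S<40)&(V>150)
red=((H<6)|(H>174))&(S>170)&(V>90)
green=(H>50)&(H<75)&(S>120)
teal=(H>78)&(H<95)&(S>100)
yel=(H>20)&(H<35)&(S>140)&(V>120)
print("redpanel",ray_rect(big(white,(310,255,360,310)),.026))
top=lambda lo,hi,win:big((P[...,2]>lo)&(P[...,2]<hi),win)
print("red all top depth",ray_rect(big((red|white)&(P[...,2]>.02),(310,255,360,310)),.026))
print("puck lens",circ(big(white,(380,185,425,230)),.03), "green",circ(big((green|white)&(P[...,2]>.02),(380,185,425,230)),.03))
print("bat top",circ(big(P[...,2]>.05,(322,200,350,228)),.058))
for w in [(322,165,350,198),(282,195,310,228),(357,225,385,255)]: print("teal",circ(big(P[...,2]>.05,w),.058))
for n,w in dict(ty=(445,255,495,335),tblk=(385,255,425,335)).items():
    m=big((P[...,2]>.018),w); print(n,ray_rect(m,.03))
    q=P[m>0]; q=q[q[:,2]<.045]; print("  cloud",np.round(q.mean(0),4), q[:,2].max())
    r=cv2.minAreaRect((q[:,:2]*1000).astype(np.float32)); print("  ",r)
print("yellow barrel",ray_rect(big(yel,(445,255,495,335)),.032))
m=(V<60)
print("tl",ray_rect(big(m,(150,165,205,255)),.0115))
print("tw",ray_rect(big(white,(205,230,270,305)),.015))
print("cup",circ(big((S<60)&(V<170),(205,180,250,225)),.015))
print("dish",circ(big((H>8)&(H<17)&(S>190),(158,248,212,302)),.015))
print("blue",ray_rect(big((H>105)&(H<130)&(S>120)|white,(445,180,500,235)),.026))
E
python3 m.py
```

```text
redpanel [461.  -66.4  48.4  26.8  18.3]
red all top depth [460.5 -66.3  75.4  49.6  17.6]
puck lens [ 608.2 -202.4   38.8   39.2] green [ 606.7 -200.8   53.2   54.7]
bat top [587.4 -67.3  31.9  33.6]
teal [658.  -65.9  31.6  33.8]
teal [597.3   9.7  31.5  33.1]
teal [ 541.6 -131.6   31.6   32.8]
ty [ 438.9 -325.6  106.7   39.7  -13.6]
  cloud [ 0.44   -0.3238  0.0318] 0.03955644718937634
   ((439.3076171875, -325.08197021484375), (36.28339385986328, 105.96083068847656), 74.36902618408203)
tblk [ 435.5 -200.9  105.    37.3    2. ]
  cloud [ 0.4365 -0.2006  0.0321] 0.03986555752357712
   ((435.75799560546875, -201.32859802246094), (105.21638488769531, 34.676204681396484), 1.9383665323257446)
yellow barrel [ 431.7 -321.3   68.8   28.1  -14.8]
tl [604.2 244.7 130.4  62.5   8.2]
tw [487.6 126.5 101.5  75.8   8.1]
cup [617.7 145.3  56.8  58.3]
dish [472.6 225.1  80.6  81.7]
blue [ 613.3 -338.2   79.6   52.2  -25.4]
```

Checks on the measurements:
- All sizes match the description.
- The insert spacings fit the 132 × 100 grid at 8.2° to within about 0.5 mm.
- Reach is fine everywhere.

First I'll turn the tool to align with the torch (x axis at −14.4°).

```bash
cat > plan.py <<'E'
import sys
from h import *
T=dict(torch=(440,-324.2,-14.4),red=(460.7,-66.3,17.8),bat=(587.4,-67.3,42),puck=(607.3,-201.5,0),tl=(603.8,244.4,8.2),tw=(487.3,126.5,8.2),cup=(617.9,145.3,8.2),dish=(472.9,225.4,8.2))
o=robot.get_obs(); Rm=R.from_quat(o["tool_rot"]); p=np.array(o["position"])*1000
M=Rm.as_matrix(); th=np.degrees(np.arctan2(M[1,0],M[0,0]))
print("t",round(o["time"],2),"pos",p.round(1),"th",th.round(2),"tilt",np.degrees(np.arccos(-M[2,2])).round(2),"F",np.round(o["ft_force"],2),"w",round(o["grip_width"]*1000,1),"q",np.round(o["q"],2))
if len(sys.argv)>1:
    n=sys.argv[1]; x,y,t=T[n]; z=float(sys.argv[2])
    off=[float(a) for a in sys.argv[3:5]] or [0,0]; x+=off[0]; y+=off[1]
    d=(th-t+90)%180-90 if n in("bat","puck") else (th-t+180)%360-180
    w=np.array([x,y,z])-p
    print("world d",w.round(1),"tool d now",Rm.inv().apply(w).round(1),"az",round(np.radians(d),3))
    Rt=R.from_euler("z",t,degrees=True)*R.from_euler("x",180,degrees=True)
    print("tool d after turn",Rt.inv().apply(w).round(1), "resid rotvec", (Rm.inv()*Rt).as_rotvec().round(3))
E
python3 -m inch '[{"az":0.137},{"az":0.137},{"az":0.137},{"az":0.137},{"az":0.137}]'; python3 plan.py torch 100
```

```text
t 0.2 pos [ 262.6 -566.7  222. ] th 24.85 tilt 0.07 F [-0.53 -0.13  0.41] w 87.1 q [-1.32  0.53  1.43  0.    1.18 -0.18]
world d [ 177.4  242.5 -122. ] tool d now [ 262.8 -145.3  122.2] az 0.685
tool d after turn [ 111.5 -279.   122. ] resid rotvec [-0.001  0.     0.685]invalid input
```

```bash
python3 -m inch '[{"ax":0,"ay":0,"az":0.137,"dx":0,"dy":0,"dz":0,"gripper":100},{"ax":0,"ay":0,"az":0.137,"dx":0,"dy":0,"dz":0,"gripper":100},{"ax":0,"ay":0,"az":0.137,"dx":0,"dy":0,"dz":0,"gripper":100},{"ax":0,"ay":0,"az":0.137,"dx":0,"dy":0,"dz":0,"gripper":100},{"ax":0,"ay":0,"az":0.137,"dx":0,"dy":0,"dz":0,"gripper":100}]' 25; python3 plan.py torch 100
```

```text
time: 0.7
position: [0.2627, -0.5668, 0.2222]
tool_rot: [0.992, -0.128, -0.0, -0.0]
ft_force: [-0.1, -0.4, 0.2]
grip_width: 0.0871
t 0.7 pos [ 262.7 -566.8  222.2] th -14.72 tilt 0.04 F [-0.12 -0.39  0.2 ] w 87.1 q [-1.32  0.53  1.43 -0.    1.18  0.51]
world d [ 177.3  242.6 -122.2] tool d now [ 109.9 -279.7  122.4] az -0.006
tool d after turn [ 111.4 -279.1  122.2] resid rotvec [-0.001  0.    -0.006]
```

```bash
python3 -m inch '[{"ax":0,"ay":0,"az":0,"dx":13.8,"dy":-35,"dz":12,"gripper":100},{"ax":0,"ay":0,"az":0,"dx":13.8,"dy":-35,"dz":12,"gripper":100},{"ax":0,"ay":0,"az":0,"dx":13.8,"dy":-35,"dz":12,"gripper":100},{"ax":0,"ay":0,"az":0,"dx":13.8,"dy":-35,"dz":12,"gripper":100},{"ax":0,"ay":0,"az":0,"dx":13.8,"dy":-35,"dz":12,"gripper":100},{"ax":0,"ay":0,"az":0,"dx":13.8,"dy":-35,"dz":12,"gripper":100},{"ax":0,"ay":0,"az":0,"dx":13.8,"dy":-35,"dz":12,"gripper":100},{"ax":0,"ay":0,"az":0,"dx":13.8,"dy":-35,"dz":12,"gripper":100}]' 25; python3 -m inch '[{"ax":0,"ay":0,"az":0,"dx":0,"dy":0,"dz":0,"gripper":100}]'; python3 plan.py torch 8; python3 - <<'E'
from h import *
c=optics.camera("wrist"); cv2.imwrite("pics/w1.png",c["img"][:,:,::-1])
E
```

```text
time: 1.5
position: [0.44, -0.3221, 0.1261]
tool_rot: [0.992, -0.125, 0.0, 0.0]
ft_force: [0.2, -1.4, 0.3]
grip_width: 0.087
time: 1.6
position: [0.4398, -0.3181, 0.1248]
tool_rot: [0.992, -0.123, -0.002, -0.002]
ft_force: [-2.0, -0.1, -0.3]
grip_width: 0.0868
t 1.6 pos [ 439.8 -318.1  124.8] th -14.1 tilt 0.34 F [-1.96 -0.06 -0.3 ] w 86.8 q [-0.83  0.56  1.73  0.    0.86  0.98]
world d [   0.2   -6.1 -116.8] tool d now [  2.1   6.3 116.8] az 0.005
tool d after turn [  1.7   5.8 116.8] resid rotvec [-0.004  0.004  0.005]
```

View pics/w1.png

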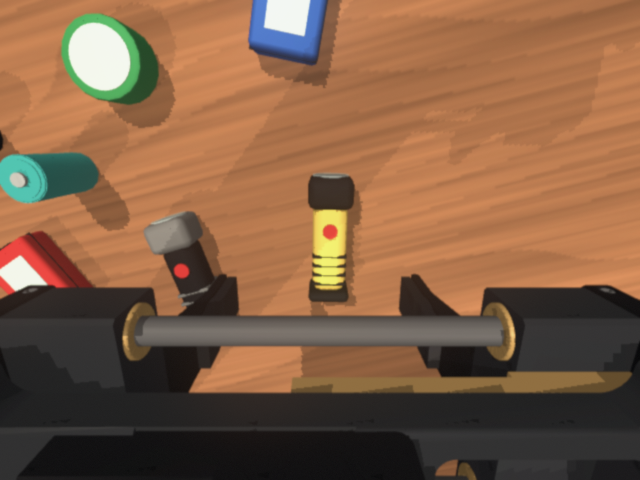

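The wrist picture shows the yellow torch (330,235) centred between the fingers and parallel to the tool, with the black torch clear at (180,260). I'll settle and then descend.

```bash
python3 -m inch '[{"ax":0,"ay":0,"az":0,"dx":0,"dy":0,"dz":20,"gripper":100},{"ax":0,"ay":0,"az":0,"dx":0,"dy":0,"dz":20,"gripper":100},{"ax":0,"ay":0,"az":0,"dx":0,"dy":0,"dz":20,"gripper":100},{"ax":0,"ay":0,"az":0,"dx":0,"dy":0,"dz":0,"gripper":100},{"ax":0,"ay":0,"az":0,"dx":0,"dy":0,"dz":0,"gripper":100}]'; python3 plan.py torch 8
```

```text
time: 2.15
position: [0.439, -0.3244, 0.0668]
tool_rot: [0.992, -0.126, 0.0, 0.0]
ft_force: [-0.3, 0.4, 0.1]
grip_width: 0.0869
t 2.15 pos [ 439.  -324.4   66.8] th -14.46 tilt 0.02 F [-0.3   0.39  0.12] w 86.9 q [-0.84  0.66  1.76 -0.    0.73  0.98]
world d [  1.    0.2 -58.8] tool d now [ 0.9 -0.4 58.8] az -0.001
tool d after turn [ 0.9 -0.4 58.8] resid rotvec [ 0.    -0.    -0.001]
```

```bash
python3 -m inch '[{"ax":0,"ay":0,"az":0,"dx":1,"dy":0,"dz":20,"gripper":100},{"ax":0,"ay":0,"az":0,"dx":0,"dy":0,"dz":20,"gripper":100},{"ax":0,"ay":0,"az":0,"dx":0,"dy":0,"dz":13,"gripper":100},{"ax":0,"ay":0,"az":0,"dx":0,"dy":0,"dz":6,"gripper":100},{"ax":0,"ay":0,"az":0,"dx":0,"dy":0,"dz":0,"gripper":100},{"ax":0,"ay":0,"az":0,"dx":0,"dy":0,"dz":0,"gripper":0}]' 25; python3 plan.py;  python3 -m inch '[{"ax":0,"ay":0,"az":0,"dx":0,"dy":0,"dz":0,"gripper":0},{"ax":0,"ay":0,"az":0,"dx":0,"dy":0,"dz":0,"gripper":0},{"ax":0,"ay":0,"az":0,"dx":0,"dy":0,"dz":0,"gripper":0},{"ax":0,"ay":0,"az":0,"dx":0,"dy":0,"dz":0,"gripper":0},{"ax":0,"ay":0,"az":0,"dx":0,"dy":0,"dz":0,"gripper":0},{"ax":0,"ay":0,"az":0,"dx":0,"dy":0,"dz":0,"gripper":0}]'; python3 plan.py
```

```text
time: 2.75
position: [0.4406, -0.324, 0.0082]
tool_rot: [0.992, -0.125, 0.0, 0.0]
ft_force: [-0.2, -0.1, 0.5]
grip_width: 0.0838
t 2.75 pos [ 440.6 -324.     8.2] th -14.4 tilt 0.07 F [-0.21 -0.07  0.53] w 83.8 q [-0.84  0.76  1.77 -0.    0.61  0.98]
time: 3.35
position: [0.4403, -0.3236, 0.0076]
tool_rot: [0.992, -0.125, 0.0, 0.0]
ft_force: [0.5, 0.6, 0.2]
grip_width: 0.0388
t 3.35 pos [ 440.3 -323.6    7.6] th -14.39 tilt 0.0 F [0.46 0.57 0.21] w 38.8 q [-0.84  0.76  1.77  0.    0.61  0.98]
```

```bash
python3 -m inch '[{"ax":0,"ay":0,"az":0,"dx":0,"dy":0,"dz":0,"gripper":0},{"ax":0,"ay":0,"az":0,"dx":0,"dy":0,"dz":0,"gripper":0},{"ax":0,"ay":0,"az":0,"dx":0,"dy":0,"dz":0,"gripper":0},{"ax":0,"ay":0,"az":0,"dx":0,"dy":0,"dz":0,"gripper":0}]'; python3 plan.py;  python3 -m inch '[{"ax":0,"ay":0,"az":0,"dx":0,"dy":0,"dz":-10,"gripper":0},{"ax":0,"ay":0,"az":0,"dx":0,"dy":0,"dz":-20,"gripper":0},{"ax":0,"ay":0,"az":0,"dx":0,"dy":0,"dz":-30,"gripper":0},{"ax":0,"ay":0,"az":0,"dx":0,"dy":0,"dz":-30,"gripper":0},{"ax":0,"ay":0,"az":0,"dx":0,"dy":0,"dz":-20,"gripper":0},{"ax":0,"ay":0,"az":0,"dx":0,"dy":0,"dz":-10,"gripper":0},{"ax":0,"ay":0,"az":0,"dx":0,"dy":0,"dz":0,"gripper":0}]'; python3 plan.py tl 130
```

```text
time: 3.75
position: [0.4403, -0.3237, 0.0076]
tool_rot: [0.992, -0.125, 0.0, 0.0]
ft_force: [-0.7, -0.6, 0.2]
grip_width: 0.0276
t 3.75 pos [ 440.3 -323.7    7.6] th -14.39 tilt 0.02 F [-0.68 -0.62  0.16] w 27.6 q [-0.84  0.76  1.77 -0.    0.61  0.98]
time: 4.45
position: [0.4407, -0.324, 0.1291]
tool_rot: [0.992, -0.125, 0.001, 0.001]
ft_force: [0.4, 0.2, -2.3]
grip_width: 0.0276
t 4.45 pos [ 440.7 -324.   129.1] th -14.39 tilt 0.17 F [ 0.42  0.15 -2.35] w 27.6 q [-0.84  0.55  1.72  0.    0.87  0.98]
world d [163.1 568.4   0.9] tool d now [  16.7 -591.1   -1.8] az -0.394
tool d after turn [ 242.5 -539.3   -0.9] resid rotvec [ 0.002 -0.002 -0.394]
```

Gripped at 27.6 mm, matching the 28 mm barrel, and the force reading shows the weight. Carrying it across.

```bash
python3 -m inch '[{"ax":0,"ay":0,"az":-0.0985,"dx":0,"dy":0,"dz":0,"gripper":0},{"ax":0,"ay":0,"az":-0.0985,"dx":0,"dy":0,"dz":0,"gripper":0},{"ax":0,"ay":0,"az":-0.0985,"dx":0,"dy":0,"dz":0,"gripper":0},{"ax":0,"ay":0,"az":-0.0985,"dx":0,"dy":0,"dz":0,"gripper":0},{"ax":0,"ay":0,"az":0,"dx":8,"dy":-17,"dz":0,"gripper":0},{"ax":0,"ay":0,"az":0,"dx":15,"dy":-33,"dz":0,"gripper":0},{"ax":0,"ay":0,"az":0,"dx":15,"dy":-33,"dz":0,"gripper":0},{"ax":0,"ay":0,"az":0,"dx":15,"dy":-33,"dz":0,"gripper":0}]'; python3 -m inch '[{"ax":0,"ay":0,"az":0,"dx":15,"dy":-33,"dz":0,"gripper":0},{"ax":0,"ay":0,"az":0,"dx":15,"dy":-33,"dz":0,"gripper":0},{"ax":0,"ay":0,"az":0,"dx":15,"dy":-33,"dz":0,"gripper":0},{"ax":0,"ay":0,"az":0,"dx":15,"dy":-33,"dz":0,"gripper":0},{"ax":0,"ay":0,"az":0,"dx":15,"dy":-33,"dz":0,"gripper":0},{"ax":0,"ay":0,"az":0,"dx":15,"dy":-33,"dz":0,"gripper":0},{"ax":0,"ay":0,"az":0,"dx":15,"dy":-33,"dz":0,"gripper":0},{"ax":0,"ay":0,"az":0,"dx":15,"dy":-33,"dz":0,"gripper":0}]';python3 -m inch '[{"ax":0,"ay":0,"az":0,"dx":15,"dy":-33,"dz":0,"gripper":0},{"ax":0,"ay":0,"az":0,"dx":15,"dy":-33,"dz":0,"gripper":0},{"ax":0,"ay":0,"az":0,"dx":15,"dy":-33,"dz":0,"gripper":0},{"ax":0,"ay":0,"az":0,"dx":15,"dy":-33,"dz":0,"gripper":0},{"ax":0,"ay":0,"az":0,"dx":9,"dy":-20,"dz":0,"gripper":0},{"ax":0,"ay":0,"az":0,"dx":0,"dy":0,"dz":0,"gripper":0},{"ax":0,"ay":0,"az":0,"dx":0,"dy":0,"dz":0,"gripper":0}]'; python3 plan.py tl 20
```

```text
time: 5.25
position: [0.4753, -0.1995, 0.1261]
tool_rot: [0.997, 0.071, -0.001, -0.001]
ft_force: [-0.1, 0.4, -1.3]
grip_width: 0.0277
time: 6.05
position: [0.5564, 0.0788, 0.1259]
tool_rot: [0.997, 0.071, -0.002, -0.0]
ft_force: [-0.4, 0.0, -1.2]
grip_width: 0.0275
time: 6.75
position: [0.6026, 0.2373, 0.1257]
tool_rot: [0.997, 0.072, -0.002, 0.001]
ft_force: [-0.7, -0.3, -1.9]
grip_width: 0.0278
t 6.75 pos [602.6 237.3 125.7] th 8.25 tilt 0.23 F [-0.69 -0.25 -1.87] w 27.8 q [ 0.2   0.67  1.45 -0.    1.02  1.63]
world d [   1.2    7.1 -105.7] tool d now [  2.7  -6.9 105.7] az 0.001
tool d after turn [  2.2  -6.8 105.7] resid rotvec [0.001 0.004 0.001]
```

```bash
python3 -m inch '[{"ax":0,"ay":0,"az":0,"dx":1,"dy":-3.5,"dz":10,"gripper":0},{"ax":0,"ay":0,"az":0,"dx":1,"dy":-3.5,"dz":20,"gripper":0},{"ax":0,"ay":0,"az":0,"dx":0,"dy":0,"dz":20,"gripper":0},{"ax":0,"ay":0,"az":0,"dx":0,"dy":0,"dz":20,"gripper":0},{"ax":0,"ay":0,"az":0,"dx":0,"dy":0,"dz":10,"gripper":0},{"ax":0,"ay":0,"az":0,"dx":0,"dy":0,"dz":0,"gripper":0},{"ax":0,"ay":0,"az":0,"dx":0,"dy":0,"dz":0,"gripper":0}]'; python3 plan.py tl 20; python3 - <<'E'
from h import *
c=optics.camera("side"); cv2.imwrite("pics/s2.png",cv2.resize(c["img"][220:380,180:420],None,fx=3,fy=3)[:,:,::-1])
E
```

```text
time: 7.45
position: [0.6053, 0.2442, 0.0477]
tool_rot: [0.997, 0.071, 0.0, 0.0]
ft_force: [-0.1, 0.1, -1.6]
grip_width: 0.0279
t 7.45 pos [605.3 244.2  47.7] th 8.13 tilt 0.01 F [-0.14  0.11 -1.6 ] w 27.9 q [ 0.21  0.78  1.48 -0.    0.88  1.64]
world d [ -1.5   0.2 -27.7] tool d now [-1.4 -0.4 27.7] az -0.001
tool d after turn [-1.4 -0.4 27.7] resid rotvec [ 0.    -0.    -0.001]
```

View pics/s2.png

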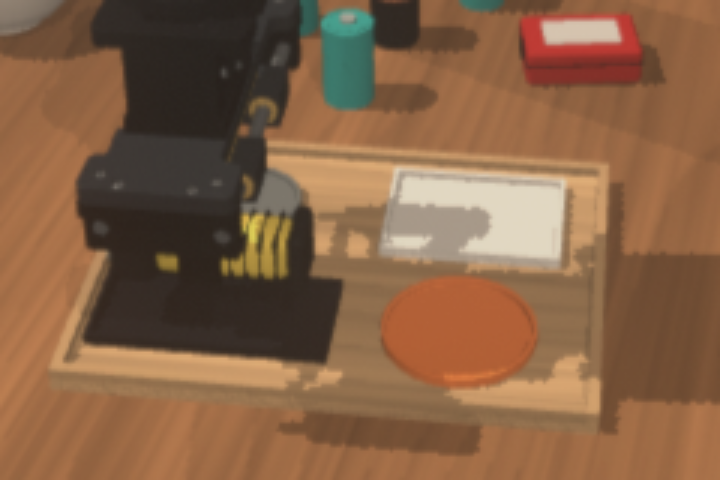

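The side view shows the torch level and above the black tray (crop 85–340, 275–360). Lowering it gently to contact.

```bash
python3 -m inch '[{"ax":0,"ay":0,"az":0,"dx":-1.4,"dy":0,"dz":10,"gripper":0},{"ax":0,"ay":0,"az":0,"dx":0,"dy":0,"dz":9,"gripper":0},{"ax":0,"ay":0,"az":0,"dx":0,"dy":0,"dz":5,"gripper":0},{"ax":0,"ay":0,"az":0,"dx":0,"dy":0,"dz":2,"gripper":0},{"ax":0,"ay":0,"az":0,"dx":0,"dy":0,"dz":1,"gripper":0},{"ax":0,"ay":0,"az":0,"dx":0,"dy":0,"dz":0.5,"gripper":0},{"ax":0,"ay":0,"az":0,"dx":0,"dy":0,"dz":0,"gripper":0},{"ax":0,"ay":0,"az":0,"dx":0,"dy":0,"dz":0,"gripper":0}]'; python3 plan.py tl 20
```

```text
time: 8.3
position: [0.6039, 0.2445, 0.0203]
tool_rot: [0.997, 0.071, 0.0, -0.0]
ft_force: [0.6, 0.5, -1.3]
grip_width: 0.028
t 8.3 pos [603.9 244.5  20.3] th 8.18 tilt 0.03 F [ 0.57  0.51 -1.26] w 28.0 q [ 0.21  0.82  1.49 -0.    0.83  1.64]
world d [-0.1 -0.1 -0.3] tool d now [-0.1  0.1  0.3] az -0.0
tool d after turn [-0.1  0.1  0.3] resid rotvec [-0.    -0.001 -0.   ]
```

```bash
python3 -m inch '[{"ax":0,"ay":0,"az":0,"dx":0,"dy":0,"dz":0.7,"gripper":0},{"ax":0,"ay":0,"az":0,"dx":0,"dy":0,"dz":0.7,"gripper":0},{"ax":0,"ay":0,"az":0,"dx":0,"dy":0,"dz":0,"gripper":0},{"ax":0,"ay":0,"az":0,"dx":0,"dy":0,"dz":0,"gripper":0}]'; python3 plan.py; python3 -m inch '[{"ax":0,"ay":0,"az":0,"dx":0,"dy":0,"dz":0.5,"gripper":0},{"ax":0,"ay":0,"az":0,"dx":0,"dy":0,"dz":0,"gripper":0}]'
```

```text
time: 8.7
position: [0.6036, 0.2445, 0.0186]
tool_rot: [0.997, 0.071, -0.0, -0.0]
ft_force: [-0.3, -0.4, -1.3]
grip_width: 0.0279
t 8.7 pos [603.6 244.5  18.6] th 8.18 tilt 0.0 F [-0.26 -0.36 -1.27] w 27.9 q [0.21 0.82 1.49 0.   0.83 1.64]
time: 8.9
position: [0.6037, 0.2445, 0.0186]
tool_rot: [0.997, 0.071, 0.0, 0.0]
ft_force: [-0.6, -0.4, 2.0]
grip_width: 0.028
```

Contact: Fz went from −1.3 to +2.0 N. Releasing and rising.

```bash
python3 -m inch '[{"ax":0,"ay":0,"az":0,"dx":0,"dy":0,"dz":0,"gripper":55},{"ax":0,"ay":0,"az":0,"dx":0,"dy":0,"dz":0,"gripper":55},{"ax":0,"ay":0,"az":0,"dx":0,"dy":0,"dz":0,"gripper":55},{"ax":0,"ay":0,"az":0,"dx":0,"dy":0,"dz":0,"gripper":55}]';  python3 -m inch '[{"ax":0,"ay":0,"az":0,"dx":0,"dy":0,"dz":-5,"gripper":55},{"ax":0,"ay":0,"az":0,"dx":0,"dy":0,"dz":-15,"gripper":55},{"ax":0,"ay":0,"az":0,"dx":0,"dy":0,"dz":-30,"gripper":55},{"ax":0,"ay":0,"az":0,"dx":0,"dy":0,"dz":-30,"gripper":55},{"ax":0,"ay":0,"az":0,"dx":0,"dy":0,"dz":-25,"gripper":100},{"ax":0,"ay":0,"az":0,"dx":0,"dy":0,"dz":-10,"gripper":100},{"ax":0,"ay":0,"az":0,"dx":0,"dy":0,"dz":0,"gripper":100}]'; python3 plan.py red 100
```

```text
time: 9.3
position: [0.6037, 0.2445, 0.0181]
tool_rot: [0.997, 0.071, 0.0, -0.0]
ft_force: [-0.6, -0.5, 0.7]
grip_width: 0.0462
time: 10.0
position: [0.605, 0.2448, 0.1358]
tool_rot: [0.997, 0.071, 0.002, -0.0]
ft_force: [-1.0, -0.8, 0.4]
grip_width: 0.0645
t 10.0 pos [605.  244.8 135.8] th 8.18 tilt 0.28 F [-0.96 -0.81  0.39] w 64.5 q [0.21 0.66 1.44 0.   1.04 1.64]
world d [-144.3 -311.1  -35.8] tool d now [-187.3  287.4   34.8] az -0.168
tool d after turn [-232.5  252.1   35.8] resid rotvec [ 0.    -0.005 -0.168]
```

```bash
python3 -m inch '[{"ax":0,"ay":0,"az":-0.084,"dx":0,"dy":0,"dz":0,"gripper":100},{"ax":0,"ay":0,"az":-0.084,"dx":0,"dy":0,"dz":0,"gripper":100},{"ax":0,"ay":0,"az":0,"dx":-13,"dy":14,"dz":0,"gripper":100},{"ax":0,"ay":0,"az":0,"dx":-25.8,"dy":28,"dz":0,"gripper":100},{"ax":0,"ay":0,"az":0,"dx":-25.8,"dy":28,"dz":0,"gripper":100},{"ax":0,"ay":0,"az":0,"dx":-25.8,"dy":28,"dz":0,"gripper":100},{"ax":0,"ay":0,"az":0,"dx":-25.8,"dy":28,"dz":0,"gripper":100},{"ax":0,"ay":0,"az":0,"dx":-25.8,"dy":28,"dz":0,"gripper":100}]'; python3 -m inch '[{"ax":0,"ay":0,"az":0,"dx":-25.8,"dy":28,"dz":0,"gripper":100},{"ax":0,"ay":0,"az":0,"dx":-25.8,"dy":28,"dz":5,"gripper":100},{"ax":0,"ay":0,"az":0,"dx":-25.8,"dy":28,"dz":10,"gripper":100},{"ax":0,"ay":0,"az":0,"dx":-13,"dy":14,"dz":15,"gripper":100},{"ax":0,"ay":0,"az":0,"dx":0,"dy":0,"dz":10,"gripper":100},{"ax":0,"ay":0,"az":0,"dx":0,"dy":0,"dz":0,"gripper":100},{"ax":0,"ay":0,"az":0,"dx":0,"dy":0,"dz":0,"gripper":100}]'; python3 plan.py red 8; python3 - <<'E'
from h import *
c=optics.camera("top");np.savez("top2.npz",**c); cv2.imwrite("pics/t3.png",cv2.resize(c["img"][150:340,130:500],None,fx=2.1,fy=2.1)[:,:,::-1])
c=optics.camera("wrist"); cv2.imwrite("pics/w3.png",c["img"][:,:,::-1])
E
```

```text
time: 10.8
position: [0.5137, 0.0534, 0.1319]
tool_rot: [0.988, 0.155, -0.001, -0.0]
ft_force: [0.3, -1.0, -0.4]
grip_width: 0.0872
time: 11.5
position: [0.4594, -0.0657, 0.0927]
tool_rot: [0.988, 0.155, -0.001, -0.0]
ft_force: [0.6, -1.0, -0.1]
grip_width: 0.0871
t 11.5 pos [459.4 -65.7  92.7] th 17.85 tilt 0.08 F [ 0.63 -1.05 -0.14] w 87.1 q [-0.38  0.54  1.95  0.    0.66  0.88]
world d [  1.3  -0.6 -84.7] tool d now [ 1.1  1.1 84.7] az 0.001
tool d after turn [ 1.   1.  84.7] resid rotvec [-0.001  0.001  0.001]
```

View pics/t3.png

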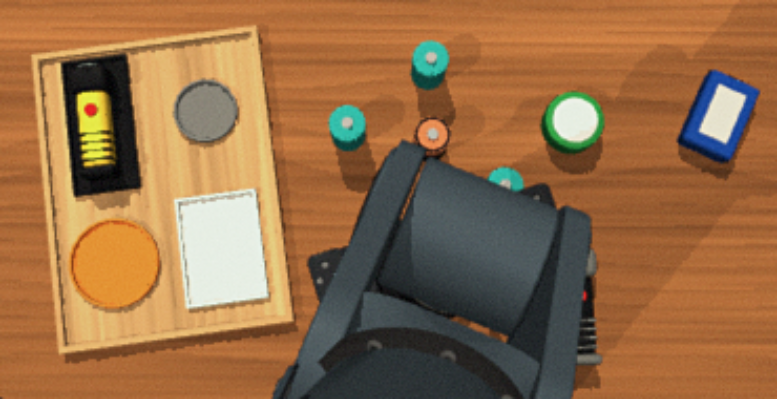

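View pics/w3.png

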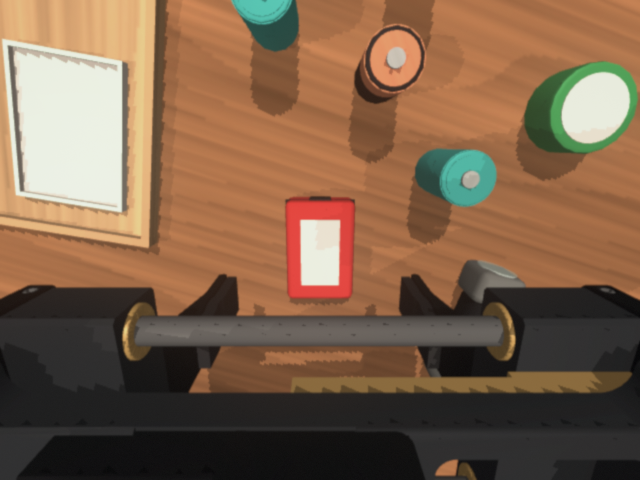

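Top view: the yellow torch lies centred in the black tray (crop 97,125). Wrist view: the red case (320,248) is centred between the fingers, the turquoise battery (460,178) is off to the side, and the gripper body will stay above it. Descending.

```bash
python3 -m inch '[{"ax":0,"ay":0,"az":0,"dx":1,"dy":1,"dz":20,"gripper":100},{"ax":0,"ay":0,"az":0,"dx":0,"dy":0,"dz":25,"gripper":100},{"ax":0,"ay":0,"az":0,"dx":0,"dy":0,"dz":20,"gripper":100},{"ax":0,"ay":0,"az":0,"dx":0,"dy":0,"dz":13,"gripper":100},{"ax":0,"ay":0,"az":0,"dx":0,"dy":0,"dz":6,"gripper":100},{"ax":0,"ay":0,"az":0,"dx":0,"dy":0,"dz":0,"gripper":100},{"ax":0,"ay":0,"az":0,"dx":0,"dy":0,"dz":0,"gripper":0}]'; python3 plan.py;  python3 -m inch '[{"ax":0,"ay":0,"az":0,"dx":0,"dy":0,"dz":0,"gripper":0},{"ax":0,"ay":0,"az":0,"dx":0,"dy":0,"dz":0,"gripper":0},{"ax":0,"ay":0,"az":0,"dx":0,"dy":0,"dz":0,"gripper":0},{"ax":0,"ay":0,"az":0,"dx":0,"dy":0,"dz":0,"gripper":0},{"ax":0,"ay":0,"az":0,"dx":0,"dy":0,"dz":0,"gripper":0},{"ax":0,"ay":0,"az":0,"dx":0,"dy":0,"dz":0,"gripper":0},{"ax":0,"ay":0,"az":0,"dx":0,"dy":0,"dz":0,"gripper":0}]'; python3 plan.py
```

```text
time: 12.3
position: [0.4613, -0.067, 0.0097]
tool_rot: [0.988, 0.155, 0.0, 0.0]
ft_force: [-0.9, 0.4, 0.4]
grip_width: 0.0842
t 12.3 pos [461.3 -67.    9.7] th 17.85 tilt 0.07 F [-0.85  0.44  0.42] w 84.2 q [-0.38  0.72  1.98  0.    0.45  0.87]
time: 13.0
position: [0.4608, -0.0672, 0.0093]
tool_rot: [0.988, 0.155, 0.0, 0.0]
ft_force: [-0.4, -0.8, 3.1]
grip_width: 0.0497
t 13.0 pos [460.8 -67.2   9.3] th 17.8 tilt 0.01 F [-0.36 -0.78  3.09] w 49.7 q [-0.39  0.72  1.98 -0.    0.45  0.87]
```

```bash
python3 -m inch '[{"ax":0,"ay":0,"az":0,"dx":0,"dy":0,"dz":0,"gripper":0},{"ax":0,"ay":0,"az":0,"dx":0,"dy":0,"dz":-8,"gripper":0},{"ax":0,"ay":0,"az":0,"dx":0,"dy":0,"dz":-15,"gripper":0},{"ax":0,"ay":0,"az":0,"dx":0,"dy":0,"dz":-25,"gripper":0},{"ax":0,"ay":0,"az":0,"dx":0,"dy":0,"dz":-25,"gripper":0},{"ax":0,"ay":0,"az":0,"dx":0,"dy":0,"dz":-20,"gripper":0},{"ax":0,"ay":0,"az":0,"dx":0,"dy":0,"dz":-10,"gripper":0},{"ax":0,"ay":0,"az":0,"dx":0,"dy":0,"dz":0,"gripper":0}]'; python3 plan.py tw 100
```

```text
time: 13.8
position: [0.4614, -0.0674, 0.1133]
tool_rot: [0.988, 0.155, 0.001, 0.001]
ft_force: [-0.6, 0.5, -0.6]
grip_width: 0.0497
t 13.8 pos [461.4 -67.4 113.3] th 17.82 tilt 0.17 F [-0.64  0.48 -0.63] w 49.7 q [-0.39  0.5   1.93  0.    0.71  0.87]
world d [ 25.9 193.9 -13.3] tool d now [  83.9 -176.7   13.2] az 0.168
tool d after turn [  53.3 -188.2   13.3] resid rotvec [ 0.002 -0.002  0.168]
```

```bash
python3 -m inch '[{"ax":0,"ay":0,"az":0.084,"dx":0,"dy":0,"dz":0,"gripper":0},{"ax":0,"ay":0,"az":0.084,"dx":0,"dy":0,"dz":0,"gripper":0},{"ax":0,"ay":0,"az":0,"dx":4.5,"dy":-15.7,"dz":0,"gripper":0},{"ax":0,"ay":0,"az":0,"dx":9,"dy":-31.4,"dz":0,"gripper":0},{"ax":0,"ay":0,"az":0,"dx":9,"dy":-31.4,"dz":0,"gripper":0},{"ax":0,"ay":0,"az":0,"dx":9,"dy":-31.4,"dz":0,"gripper":0},{"ax":0,"ay":0,"az":0,"dx":9,"dy":-31.4,"dz":0,"gripper":0},{"ax":0,"ay":0,"az":0,"dx":9,"dy":-31.4,"dz":0,"gripper":0}]'; python3 -m inch '[{"ax":0,"ay":0,"az":0,"dx":4.5,"dy":-15.7,"dz":0,"gripper":0},{"ax":0,"ay":0,"az":0,"dx":0,"dy":0,"dz":15,"gripper":0},{"ax":0,"ay":0,"az":0,"dx":0,"dy":0,"dz":20,"gripper":0},{"ax":0,"ay":0,"az":0,"dx":0,"dy":0,"dz":20,"gripper":0},{"ax":0,"ay":0,"az":0,"dx":0,"dy":0,"dz":10,"gripper":0},{"ax":0,"ay":0,"az":0,"dx":0,"dy":0,"dz":0,"gripper":0},{"ax":0,"ay":0,"az":0,"dx":0,"dy":0,"dz":0,"gripper":0}]';python3 plan.py tw 21; python3 - <<'E'
from h import *
c=optics.camera("side"); cv2.imwrite("pics/s4.png",cv2.resize(c["img"][200:380,180:450],None,fx=2.9,fy=2.9)[:,:,::-1])
E
```

```text
time: 14.6
position: [0.4842, 0.1121, 0.1108]
tool_rot: [0.997, 0.071, -0.001, -0.0]
ft_force: [0.1, 0.5, 0.4]
grip_width: 0.05
time: 15.3
position: [0.4872, 0.1269, 0.0468]
tool_rot: [0.997, 0.071, -0.0, -0.0]
ft_force: [-0.1, -0.4, -0.7]
grip_width: 0.0498
t 15.3 pos [487.2 126.9  46.8] th 8.17 tilt 0.05 F [-0.11 -0.44 -0.67] w 49.8 q [ 0.03  0.66  1.87 -0.    0.61  1.46]
world d [  0.1  -0.4 -25.8] tool d now [ 0.1  0.4 25.8] az -0.001
tool d after turn [ 0.   0.4 25.8] resid rotvec [-0.     0.001 -0.001]
```

View pics/s4.png

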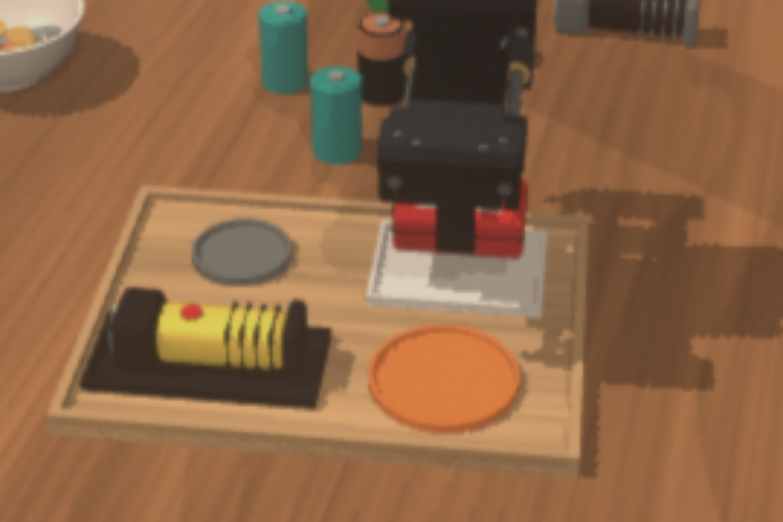

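The side view shows the torch flat in its tray and the red case level above the white tray (crop 455,260). Lowering to contact.

```bash
python3 -m inch '[{"ax":0,"ay":0,"az":0,"dx":0,"dy":0,"dz":10,"gripper":0},{"ax":0,"ay":0,"az":0,"dx":0,"dy":0,"dz":8,"gripper":0},{"ax":0,"ay":0,"az":0,"dx":0,"dy":0,"dz":4,"gripper":0},{"ax":0,"ay":0,"az":0,"dx":0,"dy":0,"dz":2,"gripper":0},{"ax":0,"ay":0,"az":0,"dx":0,"dy":0,"dz":1,"gripper":0},{"ax":0,"ay":0,"az":0,"dx":0,"dy":0,"dz":0,"gripper":0},{"ax":0,"ay":0,"az":0,"dx":0,"dy":0,"dz":0,"gripper":0}]'; python3 -m inch '[{"ax":0,"ay":0,"az":0,"dx":0,"dy":0,"dz":0.7,"gripper":0},{"ax":0,"ay":0,"az":0,"dx":0,"dy":0,"dz":0,"gripper":0}]';python3 -m inch '[{"ax":0,"ay":0,"az":0,"dx":0,"dy":0,"dz":0.6,"gripper":0},{"ax":0,"ay":0,"az":0,"dx":0,"dy":0,"dz":0,"gripper":0}]'
```

```text
time: 16.05
position: [0.4875, 0.127, 0.0223]
tool_rot: [0.997, 0.071, 0.0, 0.0]
ft_force: [0.3, 0.4, -0.0]
grip_width: 0.0499
time: 16.25
position: [0.4874, 0.127, 0.0216]
tool_rot: [0.997, 0.071, 0.0, 0.0]
ft_force: [-0.2, 0.7, -1.4]
grip_width: 0.0499
time: 16.45
position: [0.4873, 0.127, 0.0208]
tool_rot: [0.997, 0.071, -0.0, -0.0]
ft_force: [-1.7, 0.8, -0.6]
grip_width: 0.0498
```

```bash
python3 -m inch '[{"ax":0,"ay":0,"az":0,"dx":0,"dy":0,"dz":0.6,"gripper":0},{"ax":0,"ay":0,"az":0,"dx":0,"dy":0,"dz":0,"gripper":0}]';python3 -m inch '[{"ax":0,"ay":0,"az":0,"dx":0,"dy":0,"dz":0.5,"gripper":0},{"ax":0,"ay":0,"az":0,"dx":0,"dy":0,"dz":0,"gripper":0}]'
```

```text
time: 16.65
position: [0.4874, 0.127, 0.0204]
tool_rot: [0.997, 0.071, 0.0, -0.0]
ft_force: [-0.3, 0.4, 1.0]
grip_width: 0.0494
time: 16.85
position: [0.4874, 0.127, 0.0203]
tool_rot: [0.997, 0.071, 0.0, 0.0]
ft_force: [-1.2, -0.0, 4.9]
grip_width: 0.0498
```

Contact came at 20.3 mm, as predicted. Releasing.

```bash
python3 -m inch '[{"ax":0,"ay":0,"az":0,"dx":0,"dy":0,"dz":0,"gripper":75},{"ax":0,"ay":0,"az":0,"dx":0,"dy":0,"dz":0,"gripper":75},{"ax":0,"ay":0,"az":0,"dx":0,"dy":0,"dz":0,"gripper":75},{"ax":0,"ay":0,"az":0,"dx":0,"dy":0,"dz":0,"gripper":75}]';  python3 -m inch '[{"ax":0,"ay":0,"az":0,"dx":0,"dy":0,"dz":-5,"gripper":75},{"ax":0,"ay":0,"az":0,"dx":0,"dy":0,"dz":-15,"gripper":75},{"ax":0,"ay":0,"az":0,"dx":0,"dy":0,"dz":-30,"gripper":75},{"ax":0,"ay":0,"az":0,"dx":0,"dy":0,"dz":-30,"gripper":75},{"ax":0,"ay":0,"az":0,"dx":0,"dy":0,"dz":-25,"gripper":75},{"ax":0,"ay":0,"az":0,"dx":0,"dy":0,"dz":-10,"gripper":75},{"ax":0,"ay":0,"az":0,"dx":0,"dy":0,"dz":0,"gripper":75}]'; python3 plan.py bat 100
```

```text
time: 17.25
position: [0.4873, 0.127, 0.0196]
tool_rot: [0.997, 0.071, -0.0, -0.0]
ft_force: [0.8, -0.0, 0.9]
grip_width: 0.0643
time: 17.95
position: [0.4883, 0.1271, 0.1361]
tool_rot: [0.997, 0.071, 0.002, 0.0]
ft_force: [-0.3, 0.3, -0.2]
grip_width: 0.0652
t 17.95 pos [488.3 127.1 136.1] th 8.19 tilt 0.2 F [-0.29  0.27 -0.25] w 65.2 q [ 0.03  0.5   1.82 -0.    0.82  1.46]
world d [  99.1 -194.4  -36.1] tool d now [ 70.3 206.5  36.4] az -0.59
tool d after turn [-56.4 210.8  36.1] resid rotvec [ 0.001 -0.003 -0.59 ]
```

```bash
python3 -m inch '[{"ax":0,"ay":0,"az":-0.118,"dx":0,"dy":0,"dz":0,"gripper":75},{"ax":0,"ay":0,"az":-0.118,"dx":0,"dy":0,"dz":0,"gripper":75},{"ax":0,"ay":0,"az":-0.118,"dx":0,"dy":0,"dz":0,"gripper":75},{"ax":0,"ay":0,"az":-0.118,"dx":0,"dy":0,"dz":0,"gripper":75},{"ax":0,"ay":0,"az":-0.118,"dx":0,"dy":0,"dz":0,"gripper":75},{"ax":0,"ay":0,"az":0,"dx":-4,"dy":15,"dz":0,"gripper":75},{"ax":0,"ay":0,"az":0,"dx":-8,"dy":30,"dz":0,"gripper":75},{"ax":0,"ay":0,"az":0,"dx":-8,"dy":30,"dz":0,"gripper":75}]'; python3 -m inch '[{"ax":0,"ay":0,"az":0,"dx":-8,"dy":30,"dz":0,"gripper":75},{"ax":0,"ay":0,"az":0,"dx":-8,"dy":30,"dz":0,"gripper":75},{"ax":0,"ay":0,"az":0,"dx":-8,"dy":30,"dz":0,"gripper":75},{"ax":0,"ay":0,"az":0,"dx":-8,"dy":30,"dz":0,"gripper":75},{"ax":0,"ay":0,"az":0,"dx":-4,"dy":15,"dz":10,"gripper":75},{"ax":0,"ay":0,"az":0,"dx":0,"dy":0,"dz":10,"gripper":75},{"ax":0,"ay":0,"az":0,"dx":0,"dy":0,"dz":0,"gripper":75},{"ax":0,"ay":0,"az":0,"dx":0,"dy":0,"dz":0,"gripper":75}]'; python3 plan.py bat 28; python3 - <<'E'
from h import *
c=optics.camera("wrist"); cv2.imwrite("pics/w5.png",c["img"][:,:,::-1])
c=optics.camera("side"); cv2.imwrite("pics/s5.png",cv2.resize(c["img"][160:360,180:450],None,fx=2.9,fy=2.9)[:,:,::-1])
E
```

```text
time: 18.75
position: [0.5228, 0.0566, 0.1337]
tool_rot: [0.934, 0.357, -0.001, -0.0]
ft_force: [1.6, 0.5, -0.1]
grip_width: 0.0653
time: 19.55
position: [0.5844, -0.065, 0.1135]
tool_rot: [0.934, 0.359, -0.001, -0.001]
ft_force: [0.1, -1.3, -0.3]
grip_width: 0.0651
t 19.55 pos [584.4 -65.  113.5] th 42.02 tilt 0.23 F [ 0.14 -1.28 -0.32] w 65.1 q [-0.3   0.62  1.62  0.    0.9   0.54]
world d [  3.   -2.3 -85.5] tool d now [ 0.8  4.1 85.5] az 0.0
tool d after turn [ 0.7  3.8 85.5] resid rotvec [-0.004  0.002  0.   ]
```

View pics/w5.png

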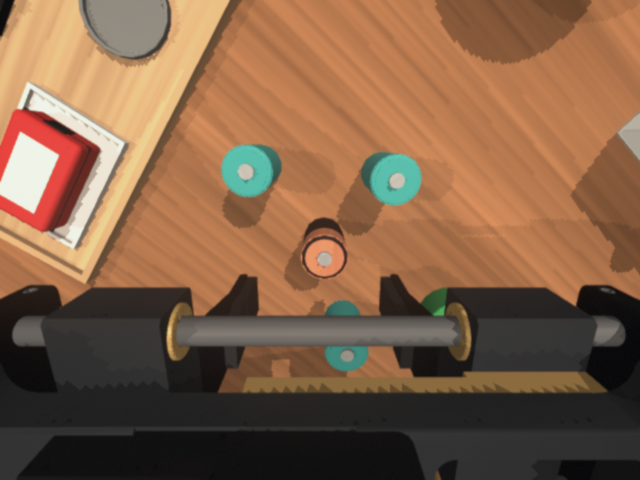

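View pics/s5.png

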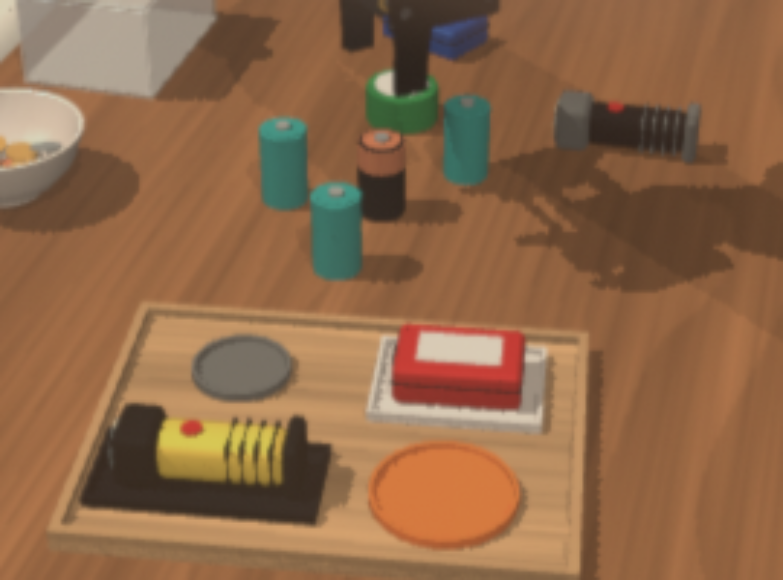

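Side view: the red case (crop 458,365) sits flat in the white tray. Wrist view: the copper battery (325,258) is centred between the jaws, and no turquoise one (248,170; 390,180; 345,350) lies in a finger's path. Descending to TCP z of about 22 mm.

```bash
python3 -m inch '[{"ax":0,"ay":0,"az":0,"dx":1,"dy":2,"dz":15,"gripper":75},{"ax":0,"ay":0,"az":0,"dx":0,"dy":0,"dz":15,"gripper":75},{"ax":0,"ay":0,"az":0,"dx":0,"dy":0,"dz":0,"gripper":75}]'; python3 plan.py bat 22
```

```text
time: 19.95
position: [0.5866, -0.0663, 0.0826]
tool_rot: [0.933, 0.359, -0.002, -0.001]
ft_force: [-0.8, -0.5, 0.3]
grip_width: 0.0651
t 19.95 pos [586.6 -66.3  82.6] th 42.03 tilt 0.25 F [-0.83 -0.5   0.35] w 65.1 q [-0.3   0.67  1.63  0.    0.84  0.54]
world d [  0.8  -1.  -60.6] tool d now [ 0.1  1.5 60.6] az 0.0
tool d after turn [-0.1  1.3 60.6] resid rotvec [-0.004  0.002  0.   ]
```

```bash
python3 -m inch '[{"ax":0,"ay":0,"az":0,"dx":0,"dy":0.8,"dz":20,"gripper":75},{"ax":0,"ay":0,"az":0,"dx":0,"dy":0,"dz":20,"gripper":75},{"ax":0,"ay":0,"az":0,"dx":0,"dy":0,"dz":14,"gripper":75},{"ax":0,"ay":0,"az":0,"dx":0,"dy":0,"dz":6,"gripper":75},{"ax":0,"ay":0,"az":0,"dx":0,"dy":0,"dz":0,"gripper":75},{"ax":0,"ay":0,"az":0,"dx":0,"dy":0,"dz":0,"gripper":0},{"ax":0,"ay":0,"az":0,"dx":0,"dy":0,"dz":0,"gripper":0}]' 20; python3 plan.py bat 22;  python3 -m inch '[{"ax":0,"ay":0,"az":0,"dx":0,"dy":0,"dz":0,"gripper":0},{"ax":0,"ay":0,"az":0,"dx":0,"dy":0,"dz":0,"gripper":0},{"ax":0,"ay":0,"az":0,"dx":0,"dy":0,"dz":0,"gripper":0},{"ax":0,"ay":0,"az":0,"dx":0,"dy":0,"dz":0,"gripper":0},{"ax":0,"ay":0,"az":0,"dx":0,"dy":0,"dz":0,"gripper":0},{"ax":0,"ay":0,"az":0,"dx":0,"dy":0,"dz":0,"gripper":0},{"ax":0,"ay":0,"az":0,"dx":0,"dy":0,"dz":0,"gripper":0}]'; python3 plan.py
```

```text
time: 20.65
position: [0.5895, -0.0682, 0.0256]
tool_rot: [0.934, 0.358, 0.001, 0.001]
ft_force: [-0.3, -0.8, -0.1]
grip_width: 0.0559
t 20.65 pos [589.5 -68.2  25.6] th 41.99 tilt 0.1 F [-0.31 -0.75 -0.15] w 55.9 q [-0.3   0.76  1.65  0.    0.73  0.53]
world d [-2.1  0.9 -3.6] tool d now [-1.  -2.1  3.6] az -0.0
tool d after turn [-1.  -2.1  3.6] resid rotvec [ 0.002 -0.001 -0.   ]
time: 21.35
position: [0.5887, -0.0678, 0.0251]
tool_rot: [0.934, 0.358, -0.0, -0.0]
ft_force: [-1.8, 1.2, 5.1]
grip_width: 0.0328
t 21.35 pos [588.7 -67.8  25.1] th 41.99 tilt 0.01 F [-1.77  1.2   5.11] w 32.8 q [-0.3   0.76  1.65  0.    0.73  0.53]
```

```bash
python3 -m inch '[{"ax":0,"ay":0,"az":0,"dx":0,"dy":0,"dz":0,"gripper":0},{"ax":0,"ay":0,"az":0,"dx":0,"dy":0,"dz":-8,"gripper":0},{"ax":0,"ay":0,"az":0,"dx":0,"dy":0,"dz":-15,"gripper":0},{"ax":0,"ay":0,"az":0,"dx":0,"dy":0,"dz":-25,"gripper":0},{"ax":0,"ay":0,"az":0,"dx":0,"dy":0,"dz":-30,"gripper":0},{"ax":0,"ay":0,"az":0,"dx":0,"dy":0,"dz":-25,"gripper":0},{"ax":0,"ay":0,"az":0,"dx":0,"dy":0,"dz":-15,"gripper":0},{"ax":0,"ay":0,"az":0,"dx":0,"dy":0,"dz":0,"gripper":0}]'; python3 plan.py cup 140; python3 - <<'E'
from h import *
c=optics.camera("side"); cv2.imwrite("pics/s6.png",cv2.resize(c["img"][100:360,180:450],None,fx=2.2,fy=2.2)[:,:,::-1])
E
```

```text
time: 22.15
position: [0.5909, -0.0686, 0.1461]
tool_rot: [0.934, 0.358, 0.003, 0.002]
ft_force: [0.6, -0.6, -1.5]
grip_width: 0.0325
t 22.15 pos [590.9 -68.6 146.1] th 41.99 tilt 0.4 F [ 0.62 -0.65 -1.45] w 32.5 q [-0.3   0.58  1.59 -0.    0.97  0.53]
world d [ 27.  213.9  -6.1] tool d now [ 163.2 -141.     5.8] az 0.59
tool d after turn [  57.3 -207.9    6.1] resid rotvec [ 0.005 -0.005  0.59 ]
```

View pics/s6.png

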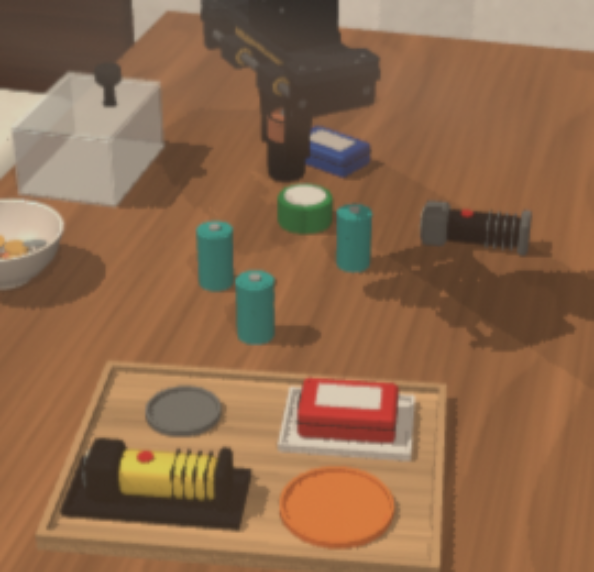

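The battery is held upright (crop 285,150) and the three turquoise ones are undisturbed. It is round, so I can carry it to the cup without turning.

```bash
python3 -m inch '[{"ax":0,"ay":0,"az":0,"dx":10,"dy":-9,"dz":0,"gripper":0},{"ax":0,"ay":0,"az":0,"dx":20.4,"dy":-17.6,"dz":0,"gripper":0},{"ax":0,"ay":0,"az":0,"dx":20.4,"dy":-17.6,"dz":0,"gripper":0},{"ax":0,"ay":0,"az":0,"dx":20.4,"dy":-17.6,"dz":0,"gripper":0},{"ax":0,"ay":0,"az":0,"dx":20.4,"dy":-17.6,"dz":0,"gripper":0},{"ax":0,"ay":0,"az":0,"dx":20.4,"dy":-17.6,"dz":0,"gripper":0},{"ax":0,"ay":0,"az":0,"dx":20.4,"dy":-17.6,"dz":0,"gripper":0},{"ax":0,"ay":0,"az":0,"dx":20.4,"dy":-17.6,"dz":0,"gripper":0}]'; python3 -m inch '[{"ax":0,"ay":0,"az":0,"dx":10,"dy":-9,"dz":0,"gripper":0},{"ax":0,"ay":0,"az":0,"dx":0,"dy":0,"dz":15,"gripper":0},{"ax":0,"ay":0,"az":0,"dx":0,"dy":0,"dz":20,"gripper":0},{"ax":0,"ay":0,"az":0,"dx":0,"dy":0,"dz":20,"gripper":0},{"ax":0,"ay":0,"az":0,"dx":0,"dy":0,"dz":15,"gripper":0},{"ax":0,"ay":0,"az":0,"dx":0,"dy":0,"dz":0,"gripper":0},{"ax":0,"ay":0,"az":0,"dx":0,"dy":0,"dz":0,"gripper":0}]';python3 plan.py cup 36; python3 - <<'E'
from h import *
c=optics.camera("side"); cv2.imwrite("pics/s7.png",cv2.resize(c["img"][200:380,180:450],None,fx=2.9,fy=2.9)[:,:,::-1])
E
```

```text
time: 23.0
position: [0.6126, 0.1346, 0.1409]
tool_rot: [0.934, 0.358, -0.002, -0.001]
ft_force: [-0.0, 0.5, -1.6]
grip_width: 0.0325
time: 23.7
position: [0.6152, 0.1458, 0.0723]
tool_rot: [0.934, 0.358, -0.0, -0.0]
ft_force: [0.5, 0.3, -1.6]
grip_width: 0.0329
t 23.7 pos [615.2 145.8  72.3] th 41.97 tilt 0.06 F [ 0.46  0.3  -1.65] w 32.9 q [ 0.06  0.73  1.53 -0.    0.89  0.89]
world d [  2.7  -0.5 -36.3] tool d now [ 1.7  2.2 36.3] az 0.589
tool d after turn [ 2.6  0.9 36.3] resid rotvec [-0.     0.001  0.589]
```

View pics/s7.png

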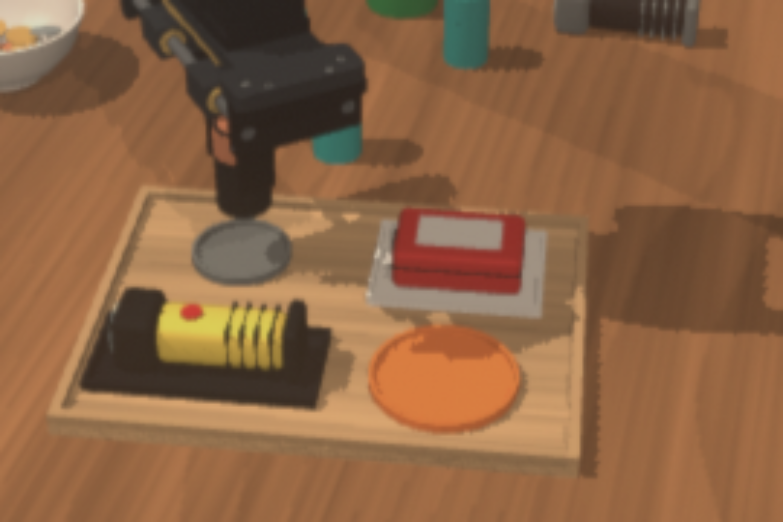

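The battery hangs upright over the grey cup (crop 243,250). Lowering.

```bash
python3 -m inch '[{"ax":0,"ay":0,"az":0,"dx":1.7,"dy":2,"dz":10,"gripper":0},{"ax":0,"ay":0,"az":0,"dx":0,"dy":0,"dz":12,"gripper":0},{"ax":0,"ay":0,"az":0,"dx":0,"dy":0,"dz":7,"gripper":0},{"ax":0,"ay":0,"az":0,"dx":0,"dy":0,"dz":4,"gripper":0},{"ax":0,"ay":0,"az":0,"dx":0,"dy":0,"dz":1,"gripper":0},{"ax":0,"ay":0,"az":0,"dx":0,"dy":0,"dz":0,"gripper":0},{"ax":0,"ay":0,"az":0,"dx":0,"dy":0,"dz":0,"gripper":0}]'; python3 -m inch '[{"ax":0,"ay":0,"az":0,"dx":0,"dy":0,"dz":0.7,"gripper":0},{"ax":0,"ay":0,"az":0,"dx":0,"dy":0,"dz":0,"gripper":0}]';python3 -m inch '[{"ax":0,"ay":0,"az":0,"dx":0,"dy":0,"dz":0.6,"gripper":0},{"ax":0,"ay":0,"az":0,"dx":0,"dy":0,"dz":0,"gripper":0}]'
```

```text
time: 24.45
position: [0.6183, 0.1456, 0.039]
tool_rot: [0.934, 0.358, 0.0, 0.0]
ft_force: [0.0, 0.0, -1.1]
grip_width: 0.0325
time: 24.65
position: [0.6181, 0.1456, 0.0383]
tool_rot: [0.934, 0.358, 0.0, 0.0]
ft_force: [0.8, -0.0, -1.3]
grip_width: 0.0322
time: 24.85
position: [0.6179, 0.1456, 0.0375]
tool_rot: [0.934, 0.358, -0.0, 0.0]
ft_force: [0.1, 0.9, -1.1]
grip_width: 0.0323
```

```bash
python3 -m inch '[{"ax":0,"ay":0,"az":0,"dx":0,"dy":0,"dz":0.7,"gripper":0},{"ax":0,"ay":0,"az":0,"dx":0,"dy":0,"dz":0,"gripper":0}]';python3 -m inch '[{"ax":0,"ay":0,"az":0,"dx":0,"dy":0,"dz":0.6,"gripper":0},{"ax":0,"ay":0,"az":0,"dx":0,"dy":0,"dz":0,"gripper":0}]'
```

```text
time: 25.05
position: [0.6179, 0.1455, 0.0367]
tool_rot: [0.934, 0.358, -0.0, -0.0]
ft_force: [0.4, 0.2, -1.4]
grip_width: 0.0321
time: 25.25
position: [0.618, 0.1456, 0.0362]
tool_rot: [0.934, 0.358, 0.0, -0.0]
ft_force: [0.6, 0.7, -0.7]
grip_width: 0.0323
```

```bash
python3 -m inch '[{"ax":0,"ay":0,"az":0,"dx":0,"dy":0,"dz":0.4,"gripper":0},{"ax":0,"ay":0,"az":0,"dx":0,"dy":0,"dz":0,"gripper":0}]'
```

```text
time: 25.45
position: [0.618, 0.1455, 0.0361]
tool_rot: [0.934, 0.358, 0.0, 0.0]
ft_force: [-1.4, 0.5, 1.7]
grip_width: 0.0327
```

Contact at 36.1 mm, as predicted (Fz +1.7 N). Releasing.

```bash
python3 -m inch '[{"ax":0,"ay":0,"az":0,"dx":0,"dy":0,"dz":0,"gripper":65},{"ax":0,"ay":0,"az":0,"dx":0,"dy":0,"dz":0,"gripper":65},{"ax":0,"ay":0,"az":0,"dx":0,"dy":0,"dz":0,"gripper":65},{"ax":0,"ay":0,"az":0,"dx":0,"dy":0,"dz":0,"gripper":65},{"ax":0,"ay":0,"az":0,"dx":0,"dy":0,"dz":0,"gripper":65}]';  python3 -m inch '[{"ax":0,"ay":0,"az":0,"dx":0,"dy":0,"dz":-5,"gripper":65},{"ax":0,"ay":0,"az":0,"dx":0,"dy":0,"dz":-15,"gripper":65},{"ax":0,"ay":0,"az":0,"dx":0,"dy":0,"dz":-25,"gripper":65},{"ax":0,"ay":0,"az":0,"dx":0,"dy":0,"dz":-30,"gripper":65},{"ax":0,"ay":0,"az":0,"dx":0,"dy":0,"dz":-25,"gripper":65},{"ax":0,"ay":0,"az":0,"dx":0,"dy":0,"dz":-10,"gripper":100},{"ax":0,"ay":0,"az":0,"dx":0,"dy":0,"dz":0,"gripper":100}]'; python3 plan.py puck 100
```

```text
time: 25.95
position: [0.618, 0.1455, 0.0357]
tool_rot: [0.934, 0.358, 0.0, 0.0]
ft_force: [0.1, 0.3, 0.1]
grip_width: 0.0556
time: 26.65
position: [0.6193, 0.1457, 0.1483]
tool_rot: [0.934, 0.358, 0.002, 0.001]
ft_force: [0.7, 0.5, 0.2]
grip_width: 0.0656
t 26.65 pos [619.3 145.7 148.3] th 41.99 tilt 0.28 F [0.65 0.48 0.16] w 65.6 q [0.06 0.63 1.47 0.   1.04 0.89]
world d [ -12.  -347.2  -48.3] tool d now [-241.4  249.9   48.2] az 0.733
tool d after turn [-12.  347.2  48.3] resid rotvec [ 0.002 -0.005  0.733]
```

```bash
python3 -m inch '[{"ax":0,"ay":0,"az":0.122,"dx":0,"dy":0,"dz":0,"gripper":100},{"ax":0,"ay":0,"az":0.122,"dx":0,"dy":0,"dz":0,"gripper":100},{"ax":0,"ay":0,"az":0.122,"dx":0,"dy":0,"dz":0,"gripper":100},{"ax":0,"ay":0,"az":0.122,"dx":0,"dy":0,"dz":0,"gripper":100},{"ax":0,"ay":0,"az":0.122,"dx":0,"dy":0,"dz":0,"gripper":100},{"ax":0,"ay":0,"az":0.122,"dx":0,"dy":0,"dz":0,"gripper":100},{"ax":0,"ay":0,"az":0,"dx":-1,"dy":20,"dz":0,"gripper":100},{"ax":0,"ay":0,"az":0,"dx":-1,"dy":35,"dz":0,"gripper":100}]'; python3 -m inch '[{"ax":0,"ay":0,"az":0,"dx":-1,"dy":35,"dz":0,"gripper":100},{"ax":0,"ay":0,"az":0,"dx":-1,"dy":35,"dz":0,"gripper":100},{"ax":0,"ay":0,"az":0,"dx":-1,"dy":35,"dz":0,"gripper":100},{"ax":0,"ay":0,"az":0,"dx":-1,"dy":35,"dz":0,"gripper":100},{"ax":0,"ay":0,"az":0,"dx":-1,"dy":35,"dz":0,"gripper":100},{"ax":0,"ay":0,"az":0,"dx":-1,"dy":35,"dz":0,"gripper":100},{"ax":0,"ay":0,"az":0,"dx":-1,"dy":35,"dz":0,"gripper":100},{"ax":0,"ay":0,"az":0,"dx":-1,"dy":32,"dz":0,"gripper":100}]'; python3 -m inch '[{"ax":0,"ay":0,"az":0,"dx":-1,"dy":15,"dz":10,"gripper":100},{"ax":0,"ay":0,"az":0,"dx":0,"dy":0,"dz":20,"gripper":100},{"ax":0,"ay":0,"az":0,"dx":0,"dy":0,"dz":10,"gripper":100},{"ax":0,"ay":0,"az":0,"dx":0,"dy":0,"dz":0,"gripper":100},{"ax":0,"ay":0,"az":0,"dx":0,"dy":0,"dz":0,"gripper":100}]'; python3 plan.py puck 8; python3 - <<'E'
from h import *
c=optics.camera("wrist"); cv2.imwrite("pics/w8.png",c["img"][:,:,::-1])
c=optics.camera("top");np.savez("top3.npz",**c); cv2.imwrite("pics/t8.png",cv2.resize(c["img"][150:340,130:500],None,fx=2.1,fy=2.1)[:,:,::-1])
c=optics.camera("side"); cv2.imwrite("pics/s8.png",cv2.resize(c["img"][200:380,180:450],None,fx=2.9,fy=2.9)[:,:,::-1])
E
```

```text
time: 27.45
position: [0.6147, 0.092, 0.144]
tool_rot: [1.0, 0.002, -0.001, -0.0]
ft_force: [-0.1, -0.9, -0.3]
grip_width: 0.087
time: 28.25
position: [0.607, -0.1877, 0.144]
tool_rot: [1.0, 0.0, -0.001, -0.001]
ft_force: [-0.5, 0.3, 0.4]
grip_width: 0.0869
time: 28.75
position: [0.607, -0.2003, 0.1051]
tool_rot: [1.0, 0.001, -0.001, -0.0]
ft_force: [0.3, 0.7, 0.0]
grip_width: 0.0876
t 28.75 pos [ 607.  -200.3  105.1] th 0.11 tilt 0.09 F [0.29 0.73 0.01] w 87.6 q [-0.49  0.69  1.49  0.    0.96  1.08]
world d [  0.3  -1.2 -97.1] tool d now [ 0.4  1.3 97.1] az 0.002
tool d after turn [ 0.3  1.2 97.1] resid rotvec [-0.001  0.001  0.002]
```

View pics/w8.png

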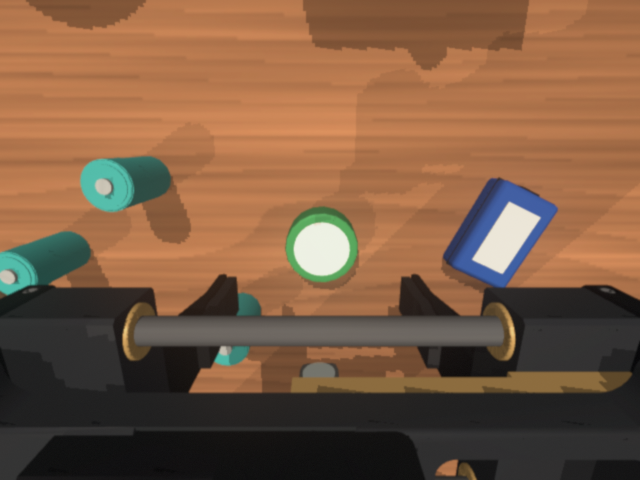

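View pics/t8.png

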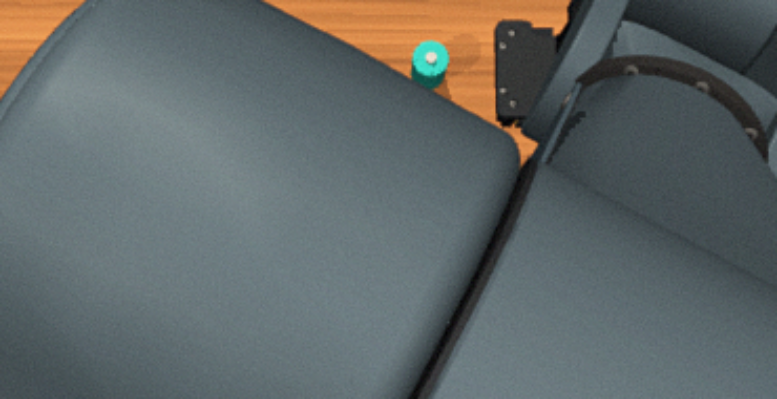

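View pics/s8.png

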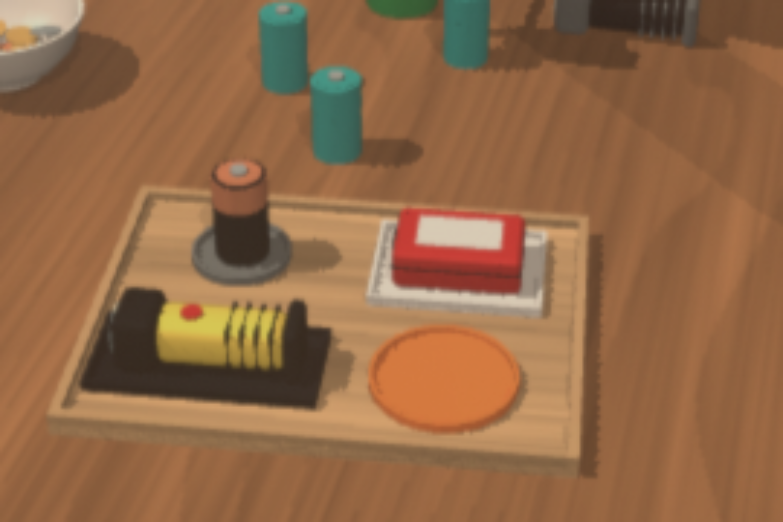

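The side view shows the battery standing upright in the grey cup (crop 240,215). In the wrist view the puck (321,248) is centred between the fingers, with the blue case (500,235) and the turquoise battery (235,330) clear of them. Descending.

```bash
python3 -m inch '[{"ax":0,"ay":0,"az":0,"dx":0,"dy":1,"dz":20,"gripper":100},{"ax":0,"ay":0,"az":0,"dx":0,"dy":0,"dz":30,"gripper":100},{"ax":0,"ay":0,"az":0,"dx":0,"dy":0,"dz":25,"gripper":100},{"ax":0,"ay":0,"az":0,"dx":0,"dy":0,"dz":15,"gripper":100},{"ax":0,"ay":0,"az":0,"dx":0,"dy":0,"dz":5,"gripper":100},{"ax":0,"ay":0,"az":0,"dx":0,"dy":0,"dz":0,"gripper":100},{"ax":0,"ay":0,"az":0,"dx":0,"dy":0,"dz":0,"gripper":0}]'; python3 plan.py puck 8;  python3 -m inch '[{"ax":0,"ay":0,"az":0,"dx":0,"dy":0,"dz":0,"gripper":0},{"ax":0,"ay":0,"az":0,"dx":0,"dy":0,"dz":0,"gripper":0},{"ax":0,"ay":0,"az":0,"dx":0,"dy":0,"dz":0,"gripper":0},{"ax":0,"ay":0,"az":0,"dx":0,"dy":0,"dz":0,"gripper":0},{"ax":0,"ay":0,"az":0,"dx":0,"dy":0,"dz":0,"gripper":0},{"ax":0,"ay":0,"az":0,"dx":0,"dy":0,"dz":0,"gripper":0},{"ax":0,"ay":0,"az":0,"dx":0,"dy":0,"dz":0,"gripper":0}]'; python3 plan.py
```

```text
time: 29.6
position: [0.6082, -0.2029, 0.0119]
tool_rot: [1.0, 0.0, 0.001, 0.001]
ft_force: [-0.3, -0.1, 0.4]
grip_width: 0.0836
t 29.6 pos [ 608.2 -202.9   11.9] th 0.05 tilt 0.13 F [-0.3  -0.13  0.45] w 83.6 q [-0.5   0.82  1.52  0.    0.79  1.07]
world d [-0.9  1.4 -3.9] tool d now [-0.9 -1.4  3.9] az 0.001
tool d after turn [-0.9 -1.4  3.9] resid rotvec [ 0.001 -0.002  0.001]
time: 30.3
position: [0.6074, -0.2026, 0.0112]
tool_rot: [1.0, 0.0, 0.0, 0.0]
ft_force: [0.2, 0.5, 3.8]
grip_width: 0.0555
t 30.3 pos [ 607.4 -202.6   11.2] th 0.05 tilt 0.03 F [0.15 0.47 3.78] w 55.5 q [-0.5   0.83  1.52 -0.    0.79  1.07]
```

```bash
python3 -m inch '[{"ax":0,"ay":0,"az":0,"dx":0,"dy":0,"dz":0,"gripper":0},{"ax":0,"ay":0,"az":0,"dx":0,"dy":0,"dz":-8,"gripper":0},{"ax":0,"ay":0,"az":0,"dx":0,"dy":0,"dz":-20,"gripper":0},{"ax":0,"ay":0,"az":0,"dx":0,"dy":0,"dz":-30,"gripper":0},{"ax":0,"ay":0,"az":0,"dx":0,"dy":0,"dz":-35,"gripper":0},{"ax":0,"ay":0,"az":0,"dx":0,"dy":0,"dz":-30,"gripper":0},{"ax":0,"ay":0,"az":0,"dx":0,"dy":0,"dz":-10,"gripper":0},{"ax":0,"ay":0,"az":0,"dx":0,"dy":0,"dz":0,"gripper":0}]'; python3 plan.py dish 140
```

```text
time: 31.1
position: [0.608, -0.2028, 0.1452]
tool_rot: [1.0, 0.0, 0.001, 0.001]
ft_force: [-0.1, -0.4, -1.4]
grip_width: 0.0555
t 31.1 pos [ 608.  -202.8  145.2] th 0.05 tilt 0.18 F [-0.11 -0.35 -1.4 ] w 55.5 q [-0.5   0.64  1.46  0.    1.04  1.07]
world d [-135.1  428.2   -5.2] tool d now [-134.8 -428.3    4.2] az -0.142
tool d after turn [ -72.7 -443.1    5.2] resid rotvec [ 0.002 -0.003 -0.142]
```

```bash
python3 -m inch '[{"ax":0,"ay":0,"az":0,"dx":-5,"dy":-16,"dz":0,"gripper":0},{"ax":0,"ay":0,"az":0,"dx":-10.4,"dy":-33,"dz":0,"gripper":0},{"ax":0,"ay":0,"az":0,"dx":-10.4,"dy":-33,"dz":0,"gripper":0},{"ax":0,"ay":0,"az":0,"dx":-10.4,"dy":-33,"dz":0,"gripper":0},{"ax":0,"ay":0,"az":0,"dx":-10.4,"dy":-33,"dz":0,"gripper":0},{"ax":0,"ay":0,"az":0,"dx":-10.4,"dy":-33,"dz":0,"gripper":0},{"ax":0,"ay":0,"az":0,"dx":-10.4,"dy":-33,"dz":0,"gripper":0},{"ax":0,"ay":0,"az":0,"dx":-10.4,"dy":-33,"dz":0,"gripper":0}]'; python3 -m inch '[{"ax":0,"ay":0,"az":0,"dx":-10.4,"dy":-33,"dz":0,"gripper":0},{"ax":0,"ay":0,"az":0,"dx":-10.4,"dy":-33,"dz":0,"gripper":0},{"ax":0,"ay":0,"az":0,"dx":-10.4,"dy":-33,"dz":0,"gripper":0},{"ax":0,"ay":0,"az":0,"dx":-10.4,"dy":-33,"dz":0,"gripper":0},{"ax":0,"ay":0,"az":0,"dx":-10.4,"dy":-33,"dz":0,"gripper":0},{"ax":0,"ay":0,"az":0,"dx":-5,"dy":-16,"dz":0,"gripper":0},{"ax":0,"ay":0,"az":0,"dx":0,"dy":0,"dz":0,"gripper":0},{"ax":0,"ay":0,"az":0,"dx":0,"dy":0,"dz":0,"gripper":0}]'; python3 plan.py dish 50
```

```text
time: 31.9
position: [0.526, 0.0469, 0.1416]
tool_rot: [1.0, 0.0, -0.003, -0.001]
ft_force: [0.3, 0.4, -1.2]
grip_width: 0.0554
time: 32.7
position: [0.4701, 0.2256, 0.1423]
tool_rot: [1.0, 0.001, -0.002, 0.001]
ft_force: [0.2, -0.3, -1.0]
grip_width: 0.0558
t 32.7 pos [470.1 225.6 142.3] th 0.14 tilt 0.22 F [ 0.23 -0.28 -1.  ] w 55.8 q [ 0.23  0.51  1.77 -0.    0.87  1.8 ]
world d [  2.8  -0.2 -92.3] tool d now [ 3.1  0.1 92.3] az -0.141
tool d after turn [ 2.7  0.6 92.3] resid rotvec [ 0.001  0.004 -0.141]
```

```bash
python3 -m inch '[{"ax":0,"ay":0,"az":0,"dx":3,"dy":0,"dz":15,"gripper":0},{"ax":0,"ay":0,"az":0,"dx":0,"dy":0,"dz":25,"gripper":0},{"ax":0,"ay":0,"az":0,"dx":0,"dy":0,"dz":25,"gripper":0},{"ax":0,"ay":0,"az":0,"dx":0,"dy":0,"dz":20,"gripper":0},{"ax":0,"ay":0,"az":0,"dx":0,"dy":0,"dz":7,"gripper":0},{"ax":0,"ay":0,"az":0,"dx":0,"dy":0,"dz":0,"gripper":0},{"ax":0,"ay":0,"az":0,"dx":0,"dy":0,"dz":0,"gripper":0}]'; python3 plan.py dish 22; python3 - <<'E'
from h import *
c=optics.camera("side"); cv2.imwrite("pics/s9.png",cv2.resize(c["img"][200:380,180:450],None,fx=2.9,fy=2.9)[:,:,::-1])
E
```

```text
time: 33.4
position: [0.4756, 0.2251, 0.0521]
tool_rot: [1.0, 0.0, 0.0, -0.0]
ft_force: [-0.8, -0.5, -1.4]
grip_width: 0.0556
t 33.4 pos [475.6 225.1  52.1] th 0.0 tilt 0.03 F [-0.81 -0.47 -1.41] w 55.6 q [ 0.23  0.67  1.81 -0.    0.66  1.8 ]
world d [ -2.7   0.3 -30.1] tool d now [-2.7 -0.3 30.1] az -0.143
tool d after turn [-2.6 -0.7 30.1] resid rotvec [-0.    -0.001 -0.143]
```

View pics/s9.png

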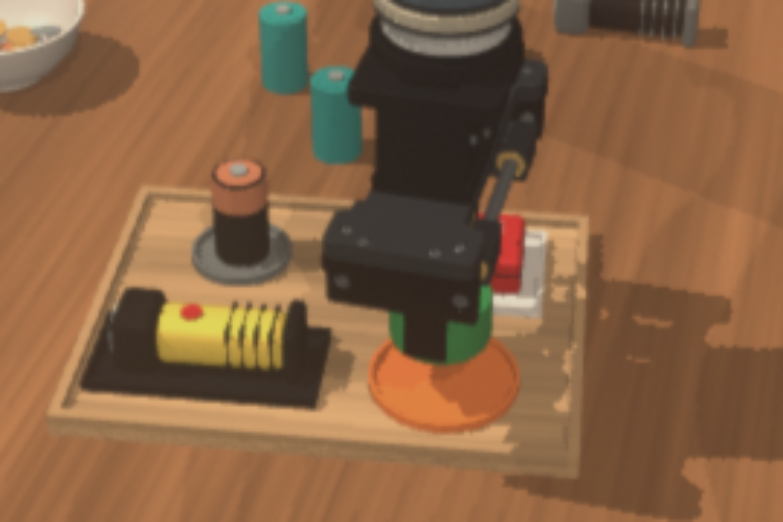

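The puck hangs level over the orange dish (crop 443,375). Lowering.

```bash
python3 -m inch '[{"ax":0,"ay":0,"az":0,"dx":-2.7,"dy":0,"dz":10,"gripper":0},{"ax":0,"ay":0,"az":0,"dx":0,"dy":0,"dz":10,"gripper":0},{"ax":0,"ay":0,"az":0,"dx":0,"dy":0,"dz":5,"gripper":0},{"ax":0,"ay":0,"az":0,"dx":0,"dy":0,"dz":2.5,"gripper":0},{"ax":0,"ay":0,"az":0,"dx":0,"dy":0,"dz":1,"gripper":0},{"ax":0,"ay":0,"az":0,"dx":0,"dy":0,"dz":0,"gripper":0},{"ax":0,"ay":0,"az":0,"dx":0,"dy":0,"dz":0,"gripper":0}]'; python3 -m inch '[{"ax":0,"ay":0,"az":0,"dx":0,"dy":0,"dz":0.7,"gripper":0},{"ax":0,"ay":0,"az":0,"dx":0,"dy":0,"dz":0,"gripper":0}]';python3 -m inch '[{"ax":0,"ay":0,"az":0,"dx":0,"dy":0,"dz":0.5,"gripper":0},{"ax":0,"ay":0,"az":0,"dx":0,"dy":0,"dz":0,"gripper":0}]'
```

```text
time: 34.15
position: [0.4726, 0.2255, 0.0234]
tool_rot: [1.0, 0.0, 0.0, -0.0]
ft_force: [0.1, -0.8, -0.8]
grip_width: 0.0558
time: 34.35
position: [0.4725, 0.2255, 0.0227]
tool_rot: [1.0, 0.0, 0.0, -0.0]
ft_force: [-0.3, 0.2, -1.1]
grip_width: 0.0557
time: 34.55
position: [0.4725, 0.2255, 0.0222]
tool_rot: [1.0, 0.0, 0.0, -0.0]
ft_force: [1.2, 0.7, -0.2]
grip_width: 0.0556
```

```bash
python3 -m inch '[{"ax":0,"ay":0,"az":0,"dx":0,"dy":0,"dz":0.5,"gripper":0},{"ax":0,"ay":0,"az":0,"dx":0,"dy":0,"dz":0,"gripper":0}]'
```

```text
time: 34.75
position: [0.4726, 0.2255, 0.0221]
tool_rot: [1.0, 0.0, 0.0, -0.0]
ft_force: [-0.2, -0.3, 3.6]
grip_width: 0.0554
```

Contact at 22.1 mm (+3.6 N). Releasing and rising.

```bash
python3 -m inch '[{"ax":0,"ay":0,"az":0,"dx":0,"dy":0,"dz":0,"gripper":78},{"ax":0,"ay":0,"az":0,"dx":0,"dy":0,"dz":0,"gripper":78},{"ax":0,"ay":0,"az":0,"dx":0,"dy":0,"dz":0,"gripper":78},{"ax":0,"ay":0,"az":0,"dx":0,"dy":0,"dz":0,"gripper":78}]';  python3 -m inch '[{"ax":0,"ay":0,"az":0,"dx":0,"dy":0,"dz":-5,"gripper":78},{"ax":0,"ay":0,"az":0,"dx":0,"dy":0,"dz":-15,"gripper":78},{"ax":0,"ay":0,"az":0,"dx":0,"dy":0,"dz":-30,"gripper":78},{"ax":0,"ay":0,"az":0,"dx":0,"dy":0,"dz":-30,"gripper":78},{"ax":0,"ay":0,"az":0,"dx":0,"dy":0,"dz":-30,"gripper":78},{"ax":0,"ay":0,"az":0,"dx":0,"dy":0,"dz":-30,"gripper":78},{"ax":0,"ay":0,"az":0,"dx":0,"dy":0,"dz":-10,"gripper":78},{"ax":0,"ay":0,"az":0,"dx":0,"dy":0,"dz":0,"gripper":78}]'; python3 -m inch '[{"ax":0,"ay":0,"az":0,"dx":-5,"dy":20,"dz":0,"gripper":78},{"ax":0,"ay":0,"az":0,"dx":0,"dy":35,"dz":0,"gripper":78},{"ax":0,"ay":0,"az":0,"dx":0,"dy":35,"dz":0,"gripper":78},{"ax":0,"ay":0,"az":0,"dx":0,"dy":35,"dz":0,"gripper":78},{"ax":0,"ay":0,"az":0,"dx":0,"dy":35,"dz":0,"gripper":78},{"ax":0,"ay":0,"az":0,"dx":0,"dy":35,"dz":0,"gripper":78},{"ax":0,"ay":0,"az":0,"dx":0,"dy":35,"dz":0,"gripper":78},{"ax":0,"ay":0,"az":0,"dx":0,"dy":35,"dz":0,"gripper":78}]'; python3 -m inch '[{"ax":0,"ay":0,"az":0,"dx":0,"dy":35,"dz":0,"gripper":78},{"ax":0,"ay":0,"az":0,"dx":0,"dy":35,"dz":0,"gripper":78},{"ax":0,"ay":0,"az":0,"dx":0,"dy":35,"dz":0,"gripper":78},{"ax":0,"ay":0,"az":0,"dx":0,"dy":35,"dz":0,"gripper":78},{"ax":0,"ay":0,"az":0,"dx":0,"dy":20,"dz":0,"gripper":78},{"ax":0,"ay":0,"az":0,"dx":0,"dy":0,"dz":0,"gripper":78},{"ax":0,"ay":0,"az":0,"dx":0,"dy":0,"dz":0,"gripper":78}]'; python3 plan.py;python3 - <<'E'
from h import *
c=optics.camera("top");np.savez("top.npz",**c); cv2.imwrite("pics/t10.png",c["img"][:,:,::-1])
c=optics.camera("side"); np.savez("side.npz",**c); cv2.imwrite("pics/s10.png",cv2.resize(c["img"][140:380,180:450],None,fx=2.5,fy=2.5)[:,:,::-1])
E
```

```text
time: 35.15
position: [0.4723, 0.2254, 0.0214]
tool_rot: [1.0, 0.0, -0.0, 0.0]
ft_force: [-0.7, -0.1, -0.5]
grip_width: 0.0672
time: 35.95
position: [0.4733, 0.2257, 0.1731]
tool_rot: [1.0, 0.0, 0.002, -0.0]
ft_force: [0.1, -0.1, -0.5]
grip_width: 0.068
time: 36.75
position: [0.4662, -0.0406, 0.1698]
tool_rot: [1.0, 0.0, -0.002, -0.001]
ft_force: [1.4, 0.5, 0.9]
grip_width: 0.0678
time: 37.45
position: [0.4665, -0.1988, 0.17]
tool_rot: [1.0, -0.0, -0.002, -0.001]
ft_force: [0.0, 0.1, -0.4]
grip_width: 0.0681
t 37.45 pos [ 466.5 -198.8  170. ] th -0.03 tilt 0.24 F [ 0.01  0.06 -0.44] w 68.1 q [-0.62  0.45  1.78  0.    0.92  0.95]
```

View pics/t10.png

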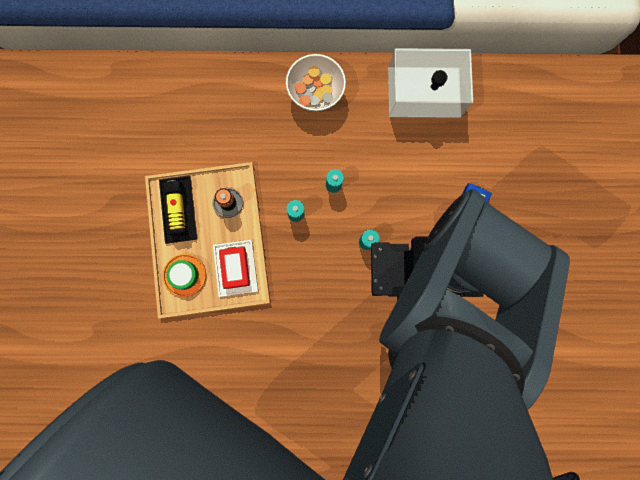

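View pics/s10.png

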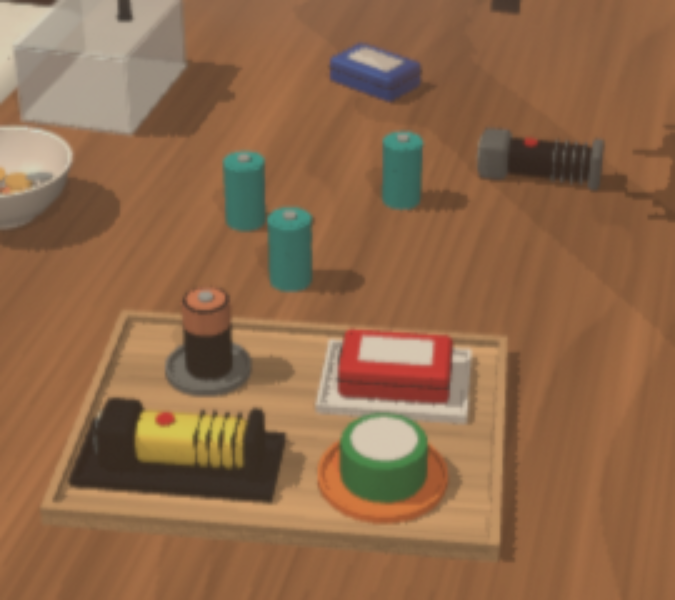

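The top view shows all four in place: torch (177,208), battery (224,198), puck (182,275) and red case (234,267). The side view shows them flat, with the black torch, blue case and turquoise batteries unmoved. A numeric check of the margins:

```bash
python3 - <<'E'
from h import *
src=open('m.py').read().split('print("redpanel"')[0]; exec(src)
Z=P[...,2]
r={}
r["red"]=(ray_rect(big((red|(white&(Z>.03)))&(Z>.025),(210,235,262,305)),.037),(487.3,126.5))
r["puck"]=(circ(big((green|white)&(Z>.03),(160,250,210,300)),.041),(472.9,225.4))
r["bat"]=(circ(big(Z>.055,(205,180,245,220)),.069),(617.9,145.3))
r["torch"]=(ray_rect(big(Z>.029,(155,170,200,245)),.042),(603.8,244.4))
a=np.radians(8.2)
for k,(m,t) in r.items():
    d=m[:2]-t; l=[d[0]*np.cos(a)+d[1]*np.sin(a),-d[0]*np.sin(a)+d[1]*np.cos(a)]
    print(k,m,"offset in insert",np.round(l,1))
for n,(u,v) in dict(torch=(176,212),red=(234,267),puck=(182,275),bat=(223,200)).items(): print(n,"top z",np.median(Z[v-2:v+3,u-2:u+3]).round(4))
E
```

```text
red [487.8 126.1  77.   48.9   8.2] offset in insert [ 0.4 -0.5]
puck [472.1 223.2  51.9  55.6] offset in insert [-1.1 -2.1]
bat [616.5 143.7  32.1  35.5] offset in insert [-1.6 -1.4]
torch [601.6 242.9 108.7  37.8   7.3] offset in insert [-2.4 -1.2]
torch top z 0.0434
red top z 0.0375
puck top z 0.0413
bat top z 0.0707
```

All offsets are within 2.5 mm, against margins of 8.5 mm or more. Top heights match items resting on a floor 11 mm above the table: 43, 37, 41 and 69–72 mm. Handing in.

```bash
python3 -c "
from rig import robot
print(robot.hand_in())"
```

```text
the job is handed in; nothing more can be done
None
```

All four items are in the caddy, and I handed the job in at about 37.5 s of the 125 s allowed. I packed the yellow torch, red case, battery and green puck light in that order. Each was lowered until the force reading showed light contact with its insert floor (under 5 N), then released.

- **Position:** in the last top view each item was within 2.5 mm of its insert's centre along either axis; the tightest fit allowed 8.5 mm. The torch and case lay within 1° of lengthwise.
- **Height:** the tops measured 43 mm (torch), 37.5 mm (case), 71 mm (battery) and 41 mm (puck). All fit items resting flat on the insert floors, to within the depth noise of about 1.5 mm.
- **Left alone:** the side picture showed the black torch, blue case and three turquoise batteries where they had been. I judged the two look-alikes by eye and didn't re-measure them, because the arm hid them from the top camera.

No check failed or disagreed. The gripper was open, well above and clear of everything when I handed in.

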